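# Lacquer the last bowl's foot and put the batch to cure

## Task

Take the lacquer brush, dip its hair into the lacquer pot, well below the rim, then dab the hair on the middle of the recess inside the foot ring of the bowl on the work stand, and put the brush back on its rest. Set that bowl and every other lacquer bowl that stands on the table into the open drawer of the curing box, each lowered gently onto the drawer's floor mouth down and not dropped, then push the drawer home until it clicks fully shut. Do not tip the pot, and leave the tea bowl, the caddy and the gift box alone.

Things in the scene. Friction and masses are not known exactly. Their poses are not given: they have to be found in the camera images.
- brush: flat lacquer brush, 60 g, light wooden handle, dark hair. Origin: underside of the handle near its balance point; x along the brush to the hair, z up. Handle 18 mm wide (y), 10 mm thick (z 0 to 10), x = -90 to +60 mm; hair 16 x 7 mm, ends at x = +92 mm. Starts flat on the rest. Grip it at its origin across the 18 mm width.
- brush_tip (a point): centre of the end of the brush's hair, 92 mm from the brush's origin along its x axis and 5 mm above its underside. The hair is springy: it gives up to 7 mm along the handle, at about 0.25 N per mm.
- rest: dark wooden brush rest, fixed to the table. Origin: centre of its underside; x along the brush. Base plate 130 x 50 x 8 mm, with two cross posts at x = -52 and +52 mm (12 mm thick) whose tops, 30 mm above the table, carry the brush; cheeks at each side of each post rise 10 mm higher and leave a notch 32 mm wide. Between the posts the fingers have 92 mm of room.
- pot: white ceramic lacquer pot, open at the top, loose, 220 g. Origin: centre of its underside. 73 mm across outside, 65 mm inside, 44 mm high, inner floor 6 mm above the underside. (The lacquer itself is not simulated.)
- stand: low round wooden work stand, fixed to the table, 108 mm across, 30 mm high; origin: centre of its underside. One bowl stands on it.
- drawer (a joint): travel of the curing box's drawer in m: 0 = fully home at the stop, grows as it is drawn out towards the robot (up to 0.22; it starts 0.205 to 0.218 open). It slides with about 2 N of friction; a sprung ball catch resists between 0.010 and 0.004 with about 2 N more, then snaps it home and holds it.
- drawer_in (a point): centre of the drawer's inner floor, 21 mm above the table; the axes are the curing box's: x points into the box (the drawer closes along +x), z up. Inner floor 215 mm (x) by 205 mm (y); side and back walls 34 mm above the floor; its front panel rises 74 mm. At the start the rear 5 to 25 mm of the floor are still under the box's top.
- drawer_pull (a point): middle of the drawer's bar handle, 55 mm above the table: a round bar 11 mm thick and 110 mm long lying along the box's y axis, 35 mm in front of the drawer's front panel, free below and above.
- furo: the curing box: a plain light-wood box fixed to the table, 250 mm deep (x), 245 mm wide (y), 108 mm high, one drawer. Origin: centre of the lower edge of its front; x points into the box, away from the drawer's pull.
- teabowl: bystander: brown ceramic tea bowl, 114 mm across, 75 mm high, origin under its centre; leave alone.
- caddy: bystander: black tea caddy, 68 mm across, 70 mm high, origin under its centre; leave alone.
- giftbox: bystander: light-wood gift box with a blue band, 93 x 93 x 85 mm, origin under its centre; leave alone.
- bowl1: small dark red-brown lacquer bowl, 90 g, MOUTH DOWN; all bowls are alike. Origin: centre of the mouth rim (its underside), z up through the foot. 85 mm across, 52 mm high; a dome narrowing to a round foot ring 46 mm across and 14 mm high (38 to 52 mm above the origin), to be gripped from above. This one starts on the work stand and is the one still to be lacquered.
- bowl2: small dark red-brown lacquer bowl, 90 g, MOUTH DOWN; all bowls are alike. Origin: centre of the mouth rim (its underside), z up through the foot. 85 mm across, 52 mm high; a dome narrowing to a round foot ring 46 mm across and 14 mm high (38 to 52 mm above the origin), to be gripped from above. It starts on the table; it may be absent.
- bowl3: small dark red-brown lacquer bowl, 90 g, MOUTH DOWN; all bowls are alike. Origin: centre of the mouth rim (its underside), z up through the foot. 85 mm across, 52 mm high; a dome narrowing to a round foot ring 46 mm across and 14 mm high (38 to 52 mm above the origin), to be gripped from above. It starts on the table; it may be absent.
- bowl4: small dark red-brown lacquer bowl, 90 g, MOUTH DOWN; all bowls are alike. Origin: centre of the mouth rim (its underside), z up through the foot. 85 mm across, 52 mm high; a dome narrowing to a round foot ring 46 mm across and 14 mm high (38 to 52 mm above the origin), to be gripped from above. It starts on the table; it may be absent.
- bowl1_foot (a point): centre of the floor of the round recess inside the foot ring of the bowl on the work stand, 46 mm above the bowl's origin: the recess is 36 mm across and 6 mm deep.
Mind the look-alikes: they are no part of the job. Leave any blue or purple look-alike of the bowl1 alone.

How it is judged:
By the outcome, as a careful person would: the job done as asked, in the order asked, and still so for the second after the job is handed in, with the robot touching nothing.
Of bowl2, bowl3, bowl4 only 2 to 3 are there at a start; the rules pass over those that are not, and their reading is None.
At some moment in a run one of bowl2, bowl3, bowl4, pot may be knocked a few centimetres aside while the robot is not near it.
It also fails if it takes over 208 s, if anything falls off the work surface, if the arm or the gripper's body presses on something with over 40 N, if the wrist force passes 120 N, or if a joint passes its speed limit or range.

## Robot

A 6-joint arm with a two-finger parallel gripper is mounted at the origin on the work surface. World frame = base frame: x ahead of the robot, y to its left, z up, the work surface at z = 0. Lengths are in mm, angles in rad, forces in N, time in s.
With the tool pointing down it reaches from about 275 to 875 mm from the base axis. Payload 12.5 kg.
Tool frame: the origin (TCP) lies between the finger pads; the fingertips stand 22 mm ahead of it and the grasp point (between the pads) lies 3 mm ahead of it (tip_extent is the z of the fingertips in the tool frame, in mm); z points along the fingers, y is the line along which they close (so a half turn about z gives the same grasp; the last joint's range is limited). The gripper opens to 85 mm and grips with 20 to 120 N. Pads are 22 mm wide; open, the fingers measure 114 mm over their backs; the gripper's body (76 mm by 85 mm) begins 54 mm behind the grasp point. The pads swing forward as they close: fully open they stand 13 mm farther back than shut.
Start: joints at [1.096, 0.351, 1.652, -0, 1.139, -0.085], TCP at [208.97, 508.74, 253.29] pointing down, gripper open.
Joint ranges: [-2.75, 2.75], [-0.79, 2.1], [0.01, 2.65], [-1.57, 4.71], [0.07, 3.14], [-2.87, 2.87]. Speed limits (rad/s): [2.22, 2.22, 2.79, 3.14, 3.14, 3.14].

## Interface

Orientations are given as a unit quaternion [x, y, z, w].
In Python, from bench import read_state, capture, job_done, tip_extent gives the robot as it stands.
- The arm moves only by the tool carry_out, never from a script. Its argument "commands" is a list that holds one entry, the list of rows, each a list of 6 numbers: the shift along the tool's x, y, z as a fraction of full scale, then the turn, a rotation vector about the tool's x, y, z as a fraction of full scale. A call has 1 to 5 rows; each row shifts and turns the commanded pose from where the row before left it, along the tool's axes as they then stand; what a row does not reach is not made up. Full scale, the value 1, is 4 cm for a shift and 0.08 rad for a turn. A row lasts 1/12 s, in which the tool goes at most 41.7 mm and 7.16 degrees, less where a joint would pass 70% of its speed; a pose out of reach is approached as far as the arm can. A call with a number of a shift or a turn outside -1 to 1 is refused whole. A call with a gripper value outside its range is refused whole. "claw" is the opening, from -1 (shut) to 1 (fully open), set as the call begins (left out, the last holds). The fingers move at their own pace and stop on an object; the grip force is fixed at half the most. Time passes only in rows, so rows that do not move let the fingers close. It gives the time, the measured TCP pose, the force, the opening and the grip force at its end, in the units of the state.
- read_state(): the state, without advancing time (a new reading comes with each control period).
- capture(name): name is "scene" or "side" or "wrist"; returns a dict with "frame" (400x640x3 uint8, red, green, blue), "depth" (400x640 float32, mm along the optical axis (not along the pixel's ray), 0 where there is no reading), "fx", "fy", "cx", "cy" (pixels), "origin" and "rotation" of the camera in the world; the wrist camera has in their place "mount" (4x4, takes a point from camera to tool coordinates, whose origin is the TCP and whose axes are the flange's). Camera axes: x right, y down, z forward; pixel columns grow to the right and rows downward; lengths in mm; the calibration is good to about 2 mm. The wrist camera is an equidistant fisheye: a pixel r from the principal point sees the ray r / f radians off the axis. A picture is of the moment at which its call begins: read the wrist's pose just before it.
- job_done(): hands the job in; it is judged then, once.
The state is a dict: "t": time; "joint_pos": joint angles; "dq": joint speeds; "joint_torque": joint torques, N m; "ee_pos": TCP position; "ee_rot": TCP orientation; "ft_force": force on the tool from outside, world axes, zero at the start; "ft_torque": the same for the moment, N m; "width": finger opening in mm; "finger_force": force on a finger pad.
Only numpy, scipy, OpenCV 4.12 (cv2) and the standard library are available. Lean on these libraries where they do the work, as an engineer would, in place of code of your own. Each camera call takes 0.05 s, during which the arm holds its last target. There are 200 camera calls.

## Working session

There is one attempt and no reset: what is moved stays moved. The work goes in short steps, Python scripts to look and compute and a tool call to move; the robot and the scene stay as the last step left them, time stands still between calls to the robot, and variables do not carry over. Pictures are saved under pics/ and viewed, at most 14 in all, crops included, and the job is handed in when it is done.

Besides the shell and the picture viewer there is one more tool, called after "Request:" as name(argument=value, ...), one argument or row to a line, values as JSON. carry_out: Moves the arm, as the interface text tells. Its arguments: {"type":"object","properties":{"commands":{"type":"array"},"claw":{"type":"number"}},"required":["commands"]}

```bash
ls; mkdir -p pics
python3 - <<'E'
from bench import *
import cv2,numpy as np
print(read_state(),tip_extent)
for n in("scene","side"):
    c=capture(n);print(n,[c[k] for k in("fx","fy","cx","cy","origin","rotation")])
    np.savez(f"{n}0.npz",**c)
    cv2.imwrite(f"pics/{n}0.png",c["frame"][:,:,::-1])
E
```

```text
pics
{'t': 0.0, 'joint_pos': array([ 1.09637449e+00,  3.51266563e-01,  1.65246479e+00, -3.78258695e-05,
        1.13906613e+00, -8.45983623e-02]), 'dq': array([ 0.00080593, -0.00034455,  0.0002755 , -0.0001169 , -0.00088042,
       -0.00021891]), 'joint_torque': array([ 1.83441662e-03, -5.06092143e+01, -2.91415644e+01, -4.73811284e-06,
        4.42932243e-03, -4.08978417e-05]), 'ee_pos': array([208.8519385 , 508.46112842, 252.72631785]), 'ee_rot': array([ 1.93672136e-01,  9.81066124e-01, -5.83773689e-04, -1.49690910e-04]), 'ft_force': array([ 0.59386924, -1.27625978, -1.07805503]), 'ft_torque': array([-0.00904969, -0.0033958 , -0.00932141]), 'finger_force': 0.0, 'width': 85.58888945981502} 22.0
scene [377.0734348991524, 377.0734348991524, 317.04881606215923, 202.88448533860503, array([1049.87129818, -284.28236974, 1049.97322086]), array([ 0.84567182,  0.45414143, -0.13555468, -0.24539696])]
side [489.86856754948076, 489.86856754948076, 313.46173395040904, 196.64835376809214, array([ -19.04787468, -856.83329143, 1341.25815889]), array([ 0.90087302, -0.26082353,  0.09824138, -0.33278751])]
```

View pics/scene0.png

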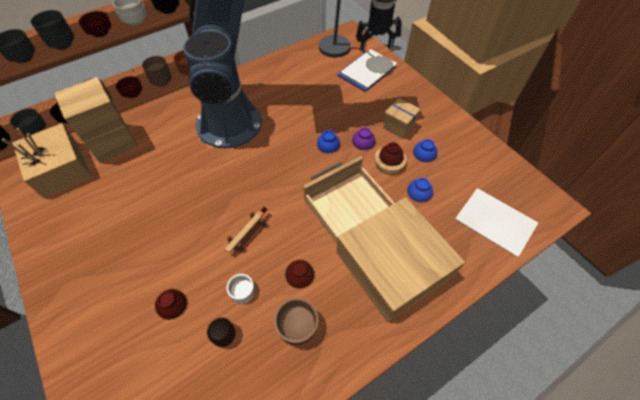

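View pics/side0.png

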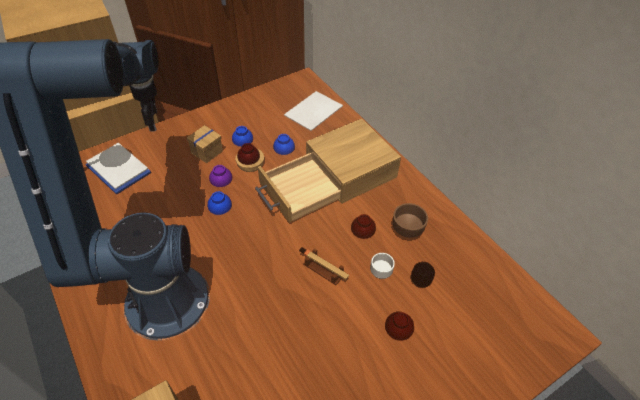

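```bash
cat > h.py <<'E'
import numpy as np,cv2
from scipy.spatial.transform import Rotation as R
from bench import *
def cloud(c):
    v,u=np.mgrid[0:400,0:640]; z=c["depth"].astype(float)
    p=np.stack([(u-c["cx"])/c["fx"]*z,(v-c["cy"])/c["fy"]*z,z],-1)
    return p@R.from_quat(c["rotation"]).as_matrix().T+c["origin"]
def near(P,hsv,u,v,r):
    return P[v-r:v+r+1,u-r:u+r+1].reshape(-1,3),hsv[v-r:v+r+1,u-r:u+r+1].reshape(-1,3)
E
python3 - <<'E'
from h import *
top={}
for n in("scene","side"):
    c=dict(np.load(f"{n}0.npz")); P=cloud(c); hsv=cv2.cvtColor(c["frame"],cv2.COLOR_RGB2HSV)
    inb=(P[...,0]>0)&(P[...,0]<1100)&(abs(P[...,1])<700)&(c["depth"]>0)
    t=inb&(abs(P[...,2])<12); print(n,"table z",np.median(P[t][:,2]),P[t][:,2].std())
    red=((hsv[...,0]<8)|(hsv[...,0]>172))&(hsv[...,1]>140)&(hsv[...,2]<110)&(P[...,2]>10)&inb
    k,l,s,ce=cv2.connectedComponentsWithStats(red.astype(np.uint8))
    for i in range(1,k):
        if s[i,4]>60:
            q=P[l==i]; h=np.percentile(q[:,2],97); f=q[q[:,2]>h-9]
            print(n,"red",ce[i].round(),s[i,4],"h",h.round(1),"foot",((f.max(0)+f.min(0))/2).round(1),f.mean(0).round(1),np.ptp(f,0).round(0),"all",((q.max(0)+q.min(0))/2).round(1))
    # height map
    M=np.zeros((560,800,3),np.uint8); H=M[...,0].astype(float)
    for p,col in sorted(zip(P[inb],c["frame"][inb][:,::-1]),key=lambda a:a[0][2]):
        x=int((p[1]+700)/1.75);y=int((1000-p[0])/1.75)
        if 0<=x<799 and 0<=y<559: M[y:y+2,x:x+2]=col
    cv2.imwrite(f"pics/map_{n}.png",M[:,::-1])
E
```

```text
scene table z 2.1043740506402173 2.2601357842403993
scene red [391. 154.] 367 h 84.3 foot [488.4 385.   81.2] [487.8 384.7  80.2] [41. 44. 12.] all [490.5 378.9  60.8]
scene red [299. 273.] 554 h 54.6 foot [ 667.6 -101.    52.1] [ 667.7 -101.3   50.4] [45. 45. 13.] all [ 671.9 -105.6   34.5]
scene red [170. 304.] 643 h 55.5 foot [ 544.9 -448.2   51.9] [ 544.9 -448.7   51. ] [45. 44. 11.] all [ 550.5 -448.6   34.4]
side table z -0.5193282994821402 3.359836612070229
side red [248. 154.] 323 h 83.8 foot [483.2 386.7  82.8] [483.  386.2  79.8] [41. 44. 16.] all [480.1 378.5  62. ]
side red [363. 226.] 354 h 52.0 foot [ 667.8 -101.4   50. ] [666.  -99.8  48.3] [46. 46. 14.] all [ 661.2 -105.8   33.7]
side red [400. 325.] 536 h 53.4 foot [ 542.8 -447.4   50.4] [ 543.3 -448.1   48.8] [45. 46. 12.] all [ 538.8 -451.1   33.3]
```

Run:
```python
from h import *
crops=[]
for n,b,pt,fu in(("scene",(247,230),(241,289),(385,240)),("side",(325,264),(382,265),(330,175))):
    c=dict(np.load(f"{n}0.npz")); P=cloud(c); hsv=cv2.cvtColor(c["frame"],cv2.COLOR_RGB2HSV)
    # pot rim
    q,h=near(P,hsv,*pt,22); s=(q[:,2]>36)&(q[:,2]<60)&(h[:,1]<90); f=q[s]; print(n,"pot",((f.max(0)+f.min(0))/2).round(1),np.ptp(f,0).round(0),s.sum())
    # brush
    q,h=near(P,hsv,*b,36); s=(q[:,2]>30)&(q[:,2]<60)&(h[:,0]<30)&(h[:,2]>110)&(q[:,0]<np.inf); s2=s
    m=q[s2]; ctr=np.median(m[:,:2],0); m=m[np.linalg.norm(m[:,:2]-ctr,axis=1)<110]
    (cx,cy),(w,hh),a=cv2.minAreaRect(m[:,:2].astype(np.float32)); print("brush light",cx,cy,w,hh,a,np.median(m[:,2]),len(m))
    d=np.linalg.svd(m[:,:2]-m[:,:2].mean(0),full_matrices=False)[2][0]
    d*=np.sign(d[1]) ; pr=(m[:,:2]-ctr)@d; print("dir",d,np.degrees(np.arctan2(d[1],d[0])),"ends",ctr+d*pr.min(),ctr+d*pr.max(),"mid lateral",ctr)
    # furo top
    t=(abs(P[...,2]-108)<7)&(P[...,0]>450)&(P[...,0]<1000)&(abs(P[...,1]-150)<260)
    k,l,st,ce=cv2.connectedComponentsWithStats(t.astype(np.uint8)); i=1+np.argmax(st[1:,4]); m=P[l==i]
    r=cv2.minAreaRect(m[:,:2].astype(np.float32)); print("furo",r,cv2.boxPoints(r).round(0).tolist(),np.median(m[:,2]))
    x,y=b; cr=c["frame"][y-40:y+40,x-45:x+45]; x,y=fu; cr2=c["frame"][y-80:y+80,x-90:x+90]
    crops.append(np.hstack([cv2.resize(cr,(396,352-52),interpolation=2),cv2.resize(cr2,(396,300),interpolation=2)]))
cv2.imwrite("pics/crop1.png",np.vstack(crops)[:,:,::-1])
```

```text
scene pot [ 620.3 -264.5   43. ] [72. 72. 14.] 174
brush light 459.80010986328125 -162.48666381835938 46.906490325927734 183.22569274902344 20.34886932373047 41.5385275050715 354
dir [-0.37150045  0.92843277] 111.80818362201626 ends [ 496.12652205 -246.85876638] [427.99729527 -76.5940808 ] mid lateral [ 466.26232027 -172.2238532 ]
furo ((794.2188720703125, 150.278564453125), (246.8809051513672, 250.86318969726562), 89.03854370117188) [[667.0, 29.0], [918.0, 25.0], [922.0, 272.0], [671.0, 276.0]] 109.44856600405035
side pot [ 618.8 -263.    43.3] [70. 72. 14.] 120
brush light 468.8201599121094 -157.48876953125 46.148338317871094 181.449462890625 25.879850387573242 38.71952536721767 316
dir [-0.36570077  0.93073248] 111.45071557263667 ends [ 496.34692085 -245.08113693] [429.90784272 -75.98931877] mid lateral [ 467.26075037 -171.05492241]
furo ((793.5045166015625, 152.53662109375), (252.8899383544922, 256.5096740722656), 89.54692840576172) [[664.0, 27.0], [921.0, 25.0], [923.0, 278.0], [666.0, 280.0]] 107.78332520826268
```

View pics/crop1.png

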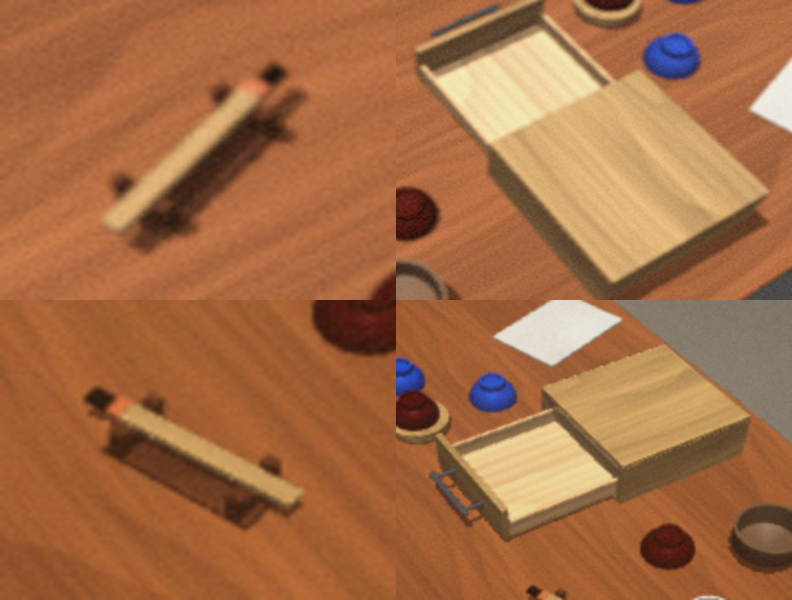

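Run:
```python
from h import *
def ray(c,uv,z):
    d=np.c_[(uv[:,0]-c["cx"])/c["fx"],(uv[:,1]-c["cy"])/c["fy"],np.ones(len(uv))]@R.from_quat(c["rotation"]).as_matrix().T
    return c["origin"]+d*((z-c["origin"][2])/d[:,2])[:,None]
for n,b in(("scene",(247,230)),("side",(325,264))):
    c=dict(np.load(f"{n}0.npz")); P=cloud(c); hsv=cv2.cvtColor(c["frame"],cv2.COLOR_RGB2HSV)
    x,y=b; m=np.zeros((400,640),bool); m[y-36:y+36,x-36:x+36]=1
    light=m&(hsv[...,0]>=13)&(hsv[...,0]<30)&(hsv[...,2]>110)
    k,l,st,ce=cv2.connectedComponentsWithStats(light.astype(np.uint8)); i=1+np.argmax(st[1:,4])
    v,u=np.nonzero(l==i); q=ray(c,np.c_[u,v].astype(float),40.)[:,:2]
    r=cv2.minAreaRect(q.astype(np.float32)); d=np.linalg.svd(q-q.mean(0),full_matrices=False)[2][0]; d*=np.sign(d[1]); pr=(q-q.mean(0))@d
    print(n,"light",len(q),r,"mean",q.mean(0).round(1),"ang",np.degrees(np.arctan2(d[1],d[0])),pr.min(),pr.max())
    e=q.mean(0)+d*(pr.min()); 
    dark=m&(hsv[...,2]<75); v,u=np.nonzero(dark); q2=ray(c,np.c_[u,v].astype(float),36.)[:,:2]
    a=(q2-e)@d; lat=(q2-e)@np.array([-d[1],d[0]]); s=(a>140)&(abs(lat)<14); print("tail",e,"hair along from tail",a[s].min(),a[s].max(),np.percentile(a[s],95),s.sum(),"lat",np.median(lat[s]))
    box=(P[...,0]>400)&(P[...,0]<520)&(P[...,1]>0)&(P[...,1]<300)
    f=P[box&(P[...,2]>86)&(P[...,2]<105)]; print("panel top",np.percentile(f,[2,50,98],axis=0).round(1).tolist(),len(f))
    A=np.polyfit(f[:,1],f[:,0],1); print("line x=a y+b",A, "at y=150", np.polyval(A,150))
    f=P[box&(P[...,2]>40)&(P[...,2]<75)&(hsv[...,1]<110)&(hsv[...,2]<120)]; 
    if len(f): print("pull",np.percentile(f,[5,50,95],axis=0).round(1).tolist(),len(f))
    w=P[(P[...,0]>500)&(P[...,0]<640)&(P[...,1]>20)&(P[...,1]<290)&(P[...,2]>48)&(P[...,2]<65)]
    for sgn in(-1,1):
        g=w[(w[:,1]-150)*sgn>60]
        if len(g): print("wall",sgn,np.percentile(g[:,1],[5,50,95]).round(1),len(g))
```

```text
scene light 339 ((469.594482421875, -180.11126708984375), (24.016597747802734, 150.84698486328125), 22.283472061157227) mean [ 470.6 -181.9] ang 112.37984198232851 -73.36843391125294 77.47433707140857
tail [ 498.5507286 -249.7493744] hair along from tail 169.79857880817517 182.0574221456824 180.9945951472221 13 lat -1.1628179955661067
panel top [[462.0, 48.2, 86.3], [470.8, 150.0, 96.8], [475.9, 259.7, 101.5]] 326
line x=a y+b [1.81272689e-02 4.67190317e+02] at y=150 469.9094075697792
pull [[425.5, 102.5, 55.4], [429.6, 155.3, 60.4], [433.0, 206.3, 64.4]] 84
wall -1 [45.  47.7 51.8] 115
wall 1 [255.6 258.3 263. ] 122
side light 297 ((469.71697998046875, -176.0774688720703), (25.755090713500977, 150.0159149169922), 22.54557228088379) mean [ 469.2 -177.1] ang 111.87713878812067 -74.24671890542064 75.67920513121592
tail [ 496.82076168 -246.00033788] hair along from tail 166.13110111623266 181.1453811939857 180.90593895109896 18 lat -0.03850508397021091
panel top [[458.8, 50.8, 86.8], [464.8, 150.7, 94.7], [473.1, 262.3, 101.3]] 219
line x=a y+b [1.67161924e-02 4.62741580e+02] at y=150 465.24900872504463
pull [[420.2, 106.5, 51.9], [426.5, 151.3, 58.6], [457.9, 208.2, 63.5]] 116
wall -1 [45.6 50.  55.3] 94
wall 1 [255.3 260.5 265.8] 86
```

```bash
cat >> h.py <<'E'
def down(xdeg,tilt=0):  # tool x at azimuth xdeg, tool down, hair tipped down by tilt deg
    a=np.radians(xdeg); x=np.array([np.cos(a),np.sin(a),0]); z=np.array([0,0,-1.])
    return R.from_matrix(np.c_[x,np.cross(z,x),z])*R.from_euler('y',-tilt,degrees=True)
def plan(pos,rot=None,turn_first=False):
    s=read_state(); r=R.from_quat(s["ee_rot"]); d=np.array(pos)-s["ee_pos"]
    rt=rot if rot is not None else r
    print("t %.1f"%s["t"],"pos",s["ee_pos"].round(1),"F",s["ft_force"].round(1),"w %.1f"%s["width"],"j",s["joint_pos"].round(2))
    print("shift rows (tool axes now)",(r.inv().apply(d)/40).round(3),"turn",((r.inv()*rt).as_rotvec()/.08).round(3),"shift after turn",(rt.inv().apply(d)/40).round(3))
E
python3 -c "
from h import *
plan([464,-164,200],down(112.1))"
```

```text
t 0.1 pos [208.9 508.5 252.8] F [0.1 0.  0. ] w 85.4 j [ 1.1   0.35  1.65  0.    1.14 -0.08]
shift rows (tool axes now) [-12.289 -13.126   1.333] turn [-1.300e-02  4.000e-03  9.941e+00] shift after turn [-17.977  -0.415   1.32 ]
```

Request:
carry_out(
  commands=[
    [[-0.61,-0.66,0.07,0,0,0],[-0.61,-0.66,0.07,0,0,0],[-0.61,-0.66,0.07,0,0,0],[-0.61,-0.66,0.07,0,0,0],[-0.61,-0.66,0.07,0,0,0]],
  ],
  claw=0,
)

```text
t: 0.52
ee_pos: [271.7, 338.6, 238.9]
ee_rot: [0.193, 0.981, -0.0, -0.0]
ft_force: [0.1, 0.9, 0.1]
width: 42.7
finger_force: 0.0
```

Request:
carry_out(
  commands=[
    [[-0.61,-0.66,0.07,0,0,0],[-0.61,-0.66,0.07,0,0,0],[-0.61,-0.66,0.07,0,0,0],[-0.61,-0.66,0.07,0,0,0],[-0.61,-0.66,0.07,0,0,0]],
  ],
)

```text
t: 0.93
ee_pos: [334.4, 170.2, 225.2]
ee_rot: [0.194, 0.981, 0.0, 0.0]
ft_force: [2.0, 0.6, 0.2]
width: 42.7
finger_force: 0.0
```

Request:
carry_out(
  commands=[
    [[-0.61,-0.66,0.07,0,0,0],[-0.61,-0.66,0.07,0,0,0],[-0.61,-0.66,0.07,0,0,0],[-0.61,-0.66,0.07,0,0,0],[-0.61,-0.66,0.07,0,0,0]],
  ],
)

```text
t: 1.35
ee_pos: [397.1, 1.5, 211.1]
ee_rot: [0.194, 0.981, 0.0, -0.0]
ft_force: [0.4, 1.1, -0.3]
width: 42.7
finger_force: 0.0
```

Request:
carry_out(
  commands=[
    [[-0.61,-0.66,0.07,0,0,0],[-0.61,-0.66,0.07,0,0,0],[-0.61,-0.66,0.07,0,0,0],[-0.61,-0.66,0.07,0,0,0],[-0.61,-0.66,0.07,0,0,0]],
  ],
)

```text
t: 1.77
ee_pos: [459.8, -167.0, 196.9]
ee_rot: [0.194, 0.981, 0.0, -0.0]
ft_force: [1.2, 0.7, 0.2]
width: 42.7
finger_force: 0.0
```

Request:
carry_out(
  commands=[
    [[0,0,0,0,0,0.99],[0,0,0,0,0,0.99],[0,0,0,0,0,0.99],[0,0,0,0,0,0.99],[0,0,0,0,0,0.99]],
  ],
)

```text
t: 2.18
ee_pos: [459.5, -165.1, 197.0]
ee_rot: [0.385, 0.923, 0.0, -0.0]
ft_force: [-0.1, -0.1, 0.8]
width: 43.1
finger_force: 0.0
```

Request:
carry_out(
  commands=[
    [[0,0,0,0,0,0.99],[0,0,0,0,0,0.99],[0,0,0,0,0,0.99],[0,0,0,0,0,0.99],[0,0,0,0,0,0.99]],
  ],
)

```text
t: 2.6
ee_pos: [459.6, -165.0, 197.1]
ee_rot: [0.559, 0.829, -0.0, -0.0]
ft_force: [-1.0, -0.4, -0.5]
width: 42.6
finger_force: 0.0
```

Run:
```python
from h import *
plan([464,-164,200],down(112.1))
s=read_state();c=capture("wrist");print(c["fx"],c["cx"],c["cy"],c["mount"].round(3).tolist())
np.savez("w1.npz",pos=s["ee_pos"],q=s["ee_rot"],**c)
cv2.imwrite("pics/w1.png",c["frame"][:,:,::-1])
```

```text
t 2.6 pos [ 459.6 -165.   197.1] F [-1.  -0.4 -0.5] w 42.6 j [-0.44  0.31  1.86 -0.    0.97 -0.83]
shift rows (tool axes now) [-0.017  0.113 -0.074] turn [-0.005 -0.005 -0.008] shift after turn [-0.018  0.113 -0.074]
309.70691628693146 317.68044952125354 203.4932555358612 [[-0.001, -0.958, -0.286, 73.218], [1.0, -0.001, -0.0, 1.236], [0.0, -0.286, 0.958, -121.95], [0.0, 0.0, 0.0, 1.0]]
```

View pics/w1.png

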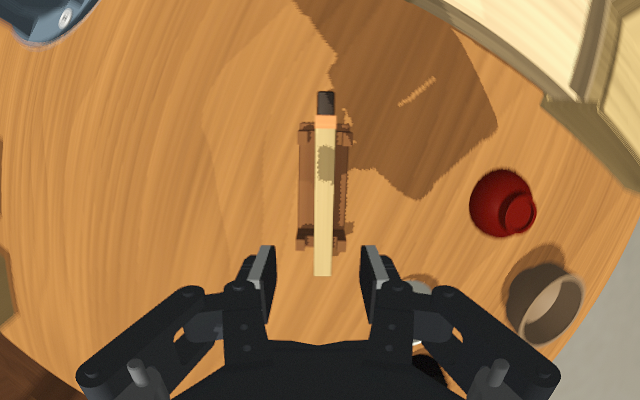

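```bash
cat >> h.py <<'E'
def wray(c,pos,q,uv,z):
    uv=np.atleast_2d(np.array(uv,float)); x=(uv[:,0]-c["cx"]); y=(uv[:,1]-c["cy"]); r=np.hypot(x,y)+1e-9; th=r/c["fx"]
    d=np.c_[np.sin(th)*x/r,np.sin(th)*y/r,np.cos(th)]; M=c["mount"]; Rw=R.from_quat(q)
    d=Rw.apply(d@M[:3,:3].T); o=Rw.apply(M[:3,3])+pos
    return o+d*((z-o[2])/d[:,2])[:,None]
E
python3 - <<'E'
from h import *
c=dict(np.load("w1.npz"))
hsv=cv2.cvtColor(c["frame"],cv2.COLOR_RGB2HSV); x0,x1,y0,y1=305,345,85,285
m=np.zeros((400,640),bool); m[y0:y1,x0:x1]=1
f=m&(hsv[...,2]>120)&(((hsv[...,0]>18)&(hsv[...,1]<140)))
print(hsv[200,[300,310,316,322,328,340]].tolist(), hsv[120,[322,328]].tolist(),hsv[100,[322,328]].tolist())
for v in (130,200,215,230,265):
    u=np.nonzero(f[v])[0]; 
    if len(u): p=wray(c,c["pos"],c["q"],[[u.min(),v],[u.max(),v]],40.); print(v,u.min(),u.max(),p[:,:2].mean(0).round(1),np.linalg.norm(p[0]-p[1]).round(1))
print(wray(c,c["pos"],c["q"],[[322.5,275.5]],40.).round(1),wray(c,c["pos"],c["q"],[[326.5,91.5]],38.).round(1),wray(c,c["pos"],c["q"],[[326.5,115]],40.).round(1))
E
```

```text
[[14, 157, 169], [14, 158, 155], [21, 101, 244], [21, 102, 240], [21, 107, 232], [13, 159, 119]] [[15, 145, 254], [15, 145, 253]] [[14, 72, 88], [14, 75, 68]]
130 315 335 [ 444.7 -108. ] 17.9
200 314 333 [ 468.1 -168.8] 17.8
215 314 332 [ 473.3 -182.7] 17.1
230 314 332 [ 479.1 -196.9] 17.4
265 314 330 [ 492.8 -232.7] 16.2
[[ 497.9 -244.    40. ]] [[432.8 -75.2  38. ]] [[440.8 -95.   40. ]]
```

Request:
carry_out(
  commands=[
    [[0.02,0.15,0.8,0,0,0.1],[0,0,0.8,0,0,0],[0,0,0.8,0,0,0],[0,0,0.8,0,0,0],[0,0,0.4,0,0,0]],
  ],
)

```text
t: 3.07
ee_pos: [463.5, -161.4, 50.0]
ee_rot: [0.56, 0.829, -0.0, -0.002]
ft_force: [-0.5, -0.2, -0.3]
width: 42.3
finger_force: 0.0
```

Request:
carry_out(
  commands=[
    [[0,0,0.38,0,0,0],[0,0,0,0,0,0],[0,0,0,0,0,0]],
  ],
)

```text
t: 3.32
ee_pos: [464.7, -161.9, 37.8]
ee_rot: [0.56, 0.829, -0.0, -0.001]
ft_force: [0.6, 0.3, 0.3]
width: 42.8
finger_force: 0.0
```

Request:
carry_out(
  commands=[
    [[0,0,0,0,0,0],[0,0,0,0,0,0],[0,0,0,0,0,0],[0,0,0,0,0,0],[0,0,0,0,0,0]],
  ],
  claw=-1,
)

```text
t: 3.73
ee_pos: [465.5, -162.3, 39.3]
ee_rot: [0.56, 0.828, 0.0, 0.001]
ft_force: [-1.4, 0.4, 8.1]
width: 16.8
finger_force: 59.0
```

Request:
carry_out(
  commands=[
    [[0,0,0,0,0,0],[0,0,0,0,0,0]],
  ],
)

```text
t: 3.9
ee_pos: [465.6, -162.3, 39.3]
ee_rot: [0.56, 0.828, 0.0, 0.001]
ft_force: [-1.4, 1.8, 7.3]
width: 16.6
finger_force: 59.0
```

Request:
carry_out(
  commands=[
    [[0,0,-0.3,0,0,0],[0,0,-0.9,0,0,0],[0,0,-0.9,0,0,0],[0,0,-0.9,0,0,0],[0,0,-0.9,0,0,0]],
  ],
)

```text
t: 4.32
ee_pos: [464.7, -162.0, 196.5]
ee_rot: [0.56, 0.828, 0.0, 0.0]
ft_force: [1.0, -0.4, -0.6]
width: 16.5
finger_force: 58.8
```

Request:
carry_out(
  commands=[
    [[0,0,0,0,0,0],[0,0,0,0,0,0]],
  ],
)

```text
t: 4.48
ee_pos: [465.7, -162.4, 196.2]
ee_rot: [0.56, 0.828, 0.0, 0.002]
ft_force: [0.4, 0.0, -1.2]
width: 16.4
finger_force: 58.8
```

Run:
```python
from h import *
s=read_state();c=capture("wrist");np.savez("w2.npz",pos=s["ee_pos"],q=s["ee_rot"],**c)
r=R.from_quat(s["ee_rot"]).inv()
g=c["frame"][:,:,:].astype(int); hsv=cv2.cvtColor(c["frame"],cv2.COLOR_RGB2HSV)
print(s["ee_pos"],s["ft_force"],s["width"])
cv2.imwrite("pics/w2.png",cv2.resize(c["frame"][0:340,180:480],None,fx=1.7,fy=1.7)[:,:,::-1])
```

```text
[ 465.72263222 -162.3879264   196.23938325] [ 0.37293091  0.03979818 -1.2420832 ] 16.407707288025964
```

View pics/w2.png

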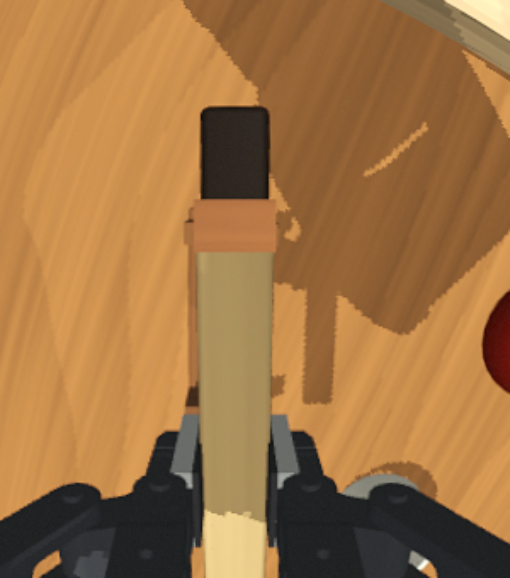

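Run:
```python
from h import *
c=dict(np.load("w2.npz"))
print(wray(c,np.zeros(3),[0,0,0,1],[[318.2,62.9],[318.2,117.6]],0.8))
# re-measure pot, tables from scene & side
for n,pt in(("scene",(241,289)),("side",(382,265))):
    c=capture(n);np.savez(f"{n}1.npz",**c);P=cloud(c);hsv=cv2.cvtColor(c["frame"],cv2.COLOR_RGB2HSV)
    q,h=near(P,hsv,*pt,40); s=(q[:,2]>36)&(q[:,2]<56)&(h[:,1]<90)&(h[:,2]>120); f=q[s]; print(n,((f.max(0)+f.min(0))/2).round(1),np.ptp(f,0).round(0),s.sum())
tip=np.array([92,0,4.3])
for nm,t,az in(("pot above",[620,-264,95],-23),):
    rt=down(az,55); p=np.array(t)-rt.apply(tip); print(nm,p)
    plan(p,down(az))
```

```text
[[93.46584242  1.44078285  0.8       ]
 [71.60567559  1.41902731  0.8       ]]
scene [ 619.3 -264.4   43.4] [74. 72. 14.] 178
side [ 618.6 -261.9   43.8] [73. 74. 15.] 121
pot above [ 574.66819356 -244.75778979  172.82836675]
t 4.6 pos [ 464.4 -161.8  193. ] F [ 0.6 -0.7 -0.7] w 16.5 j [-0.43  0.32  1.86 -0.    0.96 -0.81]
shift rows (tool axes now) [-2.952  1.789  0.499] turn [-2.8000e-02  1.1000e-02  2.9417e+01] shift after turn [3.349 0.832 0.505]
```

Request:
carry_out(
  commands=[
    [[0,0,0,0,0,0.98],[0,0,0,0,0,0.98],[0,0,0,0,0,0.98],[0,0,0,0,0,0.98],[0,0,0,0,0,0.98]],
  ],
)

```text
t: 5.05
ee_pos: [464.4, -161.8, 192.6]
ee_rot: [0.712, 0.702, -0.0, -0.001]
ft_force: [-0.7, 0.2, -0.9]
width: 16.6
finger_force: 58.8
```

Request:
carry_out(
  commands=[
    [[0,0,0,0,0,0.98],[0,0,0,0,0,0.98],[0,0,0,0,0,0.98],[0,0,0,0,0,0.98],[0,0,0,0,0,0.98]],
  ],
)

```text
t: 5.47
ee_pos: [464.4, -161.8, 192.6]
ee_rot: [0.835, 0.55, -0.001, -0.001]
ft_force: [-0.0, -0.1, -1.1]
width: 16.8
finger_force: 58.8
```

Request:
carry_out(
  commands=[
    [[0,0,0,0,0,0.98],[0,0,0,0,0,0.98],[0,0,0,0,0,0.98],[0,0,0,0,0,0.98],[0,0,0,0,0,0.98]],
  ],
)

```text
t: 5.88
ee_pos: [464.4, -161.8, 192.6]
ee_rot: [0.926, 0.376, -0.001, -0.001]
ft_force: [-0.4, -0.6, 0.0]
width: 16.8
finger_force: 58.8
```

Request:
carry_out(
  commands=[
    [[0,0,0,0,0,0.98],[0,0,0,0,0,0.98],[0,0,0,0,0,0.98],[0,0,0,0,0,0.98],[0,0,0,0,0,0.98]],
  ],
)

```text
t: 6.3
ee_pos: [464.4, -161.8, 192.6]
ee_rot: [0.982, 0.189, -0.001, -0.001]
ft_force: [-0.4, 0.3, -0.9]
width: 16.8
finger_force: 58.8
```

Request:
carry_out(
  commands=[
    [[0,0,0,0,0,0.98],[0,0,0,0,0,0.98],[0,0,0,0,0,0.98],[0,0,0,0,0,0.98],[0,0,0,0,0,0.98]],
  ],
)

```text
t: 6.72
ee_pos: [464.4, -161.8, 192.6]
ee_rot: [1.0, -0.006, -0.001, -0.001]
ft_force: [0.0, 0.3, -1.7]
width: 16.8
finger_force: 58.8
```

Request:
carry_out(
  commands=[
    [[0,0,0,0,0,0.98],[0,0,0,0,0,0.98],[0,0,0,0,0,0.98],[0,0,0,0,0,0.98],[0,0,0,0,0,0.98]],
  ],
)

```text
t: 7.13
ee_pos: [464.4, -161.8, 192.6]
ee_rot: [0.98, -0.201, -0.001, -0.0]
ft_force: [-1.5, 0.3, 0.2]
width: 16.9
finger_force: 58.8
```

Request:
carry_out(
  commands=[
    [[0.8,0.2,-0.1,0,0,0],[0.8,0.2,-0.1,0,0,0],[0.8,0.2,-0.1,0,0,0],[0.8,0.2,-0.1,0,0,0],[0,0,0,0,0,0]],
  ],
)

```text
t: 7.55
ee_pos: [573.3, -244.2, 208.8]
ee_rot: [0.98, -0.199, 0.0, 0.0]
ft_force: [1.2, 0.1, -0.6]
width: 17.2
finger_force: 58.8
```

Request:
carry_out(
  commands=[
    [[0,0,0,0,-0.96,0],[0,0,0,0,-0.96,0],[0,0,0,0,-0.96,0],[0,0,0,0,-0.96,0],[0,0,0,0,-0.96,0]],
  ],
)

```text
t: 7.97
ee_pos: [569.9, -241.2, 208.6]
ee_rot: [0.961, -0.195, -0.19, -0.039]
ft_force: [-0.8, 0.1, -0.3]
width: 17.2
finger_force: 58.8
```

Run:
```python
from h import *
t=np.array([619,-263,95]); rt=down(-23,55); plan(t-rt.apply([92.5,0,4.3]),rt)
```

```text
t 8.0 pos [ 569.9 -241.2  208.6] F [-0.8  0.1 -0.3] w 17.2 j [-0.47  0.71  1.23 -0.02  1.59  1.51]
shift rows (tool axes now) [0.433 0.024 0.777] turn [ 0.009 -7.122  0.013] shift after turn [0.784 0.023 0.421]
```

Request:
carry_out(
  commands=[
    [[0,0,0,0,-1,0],[0,0,0,0,-1,0],[0,0,0,0,-1,0],[0,0,0,0,-1,0],[0,0,0,0,-1,0]],
  ],
)

```text
t: 8.38
ee_pos: [570.1, -241.2, 208.4]
ee_rot: [0.905, -0.183, -0.377, -0.077]
ft_force: [0.1, -0.0, -0.8]
width: 17.1
finger_force: 58.8
```

Request:
carry_out(
  commands=[
    [[0,0,0,0,-1,0],[0,0,0,0,-1,0],[0,0,0,0,0,0]],
  ],
)

```text
t: 8.63
ee_pos: [569.7, -241.1, 205.9]
ee_rot: [0.871, -0.176, -0.45, -0.091]
ft_force: [0.4, -0.2, -2.7]
width: 16.8
finger_force: 58.8
```

Run:
```python
from h import *
for z in(95,18):
    t=np.array([619,-263,z]); rt=down(-23,55); plan(t-rt.apply([92.5,0,4.3]),rt)
```

```text
t 8.6 pos [ 569.7 -241.1  205.9] F [ 0.4 -0.2 -2.7] w 16.8 j [-0.46  1.01  0.88 -0.06  2.21  1.5 ]
shift rows (tool axes now) [0.729 0.024 0.383] turn [ 0.01  -0.074  0.014] shift after turn [0.732 0.023 0.379]
t 8.6 pos [ 569.7 -241.1  205.9] F [ 0.4 -0.2 -2.7] w 16.8 j [-0.46  1.01  0.88 -0.06  2.21  1.5 ]
shift rows (tool axes now) [2.3   0.025 1.497] turn [ 0.01  -0.074  0.014] shift after turn [2.309 0.023 1.483]
```

Request:
carry_out(
  commands=[
    [[0.73,0.02,0.38,0,0,0],[0,0,0,0,0,0],[0,0,0,0,0,0]],
  ],
)

```text
t: 8.88
ee_pos: [573.8, -243.7, 176.0]
ee_rot: [0.872, -0.177, -0.447, -0.091]
ft_force: [-0.1, 0.2, 0.2]
width: 16.8
finger_force: 58.8
```

Request:
carry_out(
  commands=[
    [[0.39,0,0.28,0,0,0],[0.39,0,0.28,0,0,0],[0.39,0,0.28,0,0,0],[0.4,0,0.27,0,0,0],[0,0,0,0,0,0]],
  ],
)

```text
t: 9.3
ee_pos: [574.2, -243.8, 97.7]
ee_rot: [0.872, -0.177, -0.447, -0.091]
ft_force: [-0.1, 0.7, -1.4]
width: 17.2
finger_force: 58.8
```

Request:
carry_out(
  commands=[
    [[0,0,0,0,0,0],[0,0,0,0,0,0],[0,0,0,0,0,0]],
  ],
)

```text
t: 9.55
ee_pos: [575.8, -244.6, 102.3]
ee_rot: [0.873, -0.177, -0.445, -0.09]
ft_force: [0.7, 0.7, -0.3]
width: 17.0
finger_force: 58.8
```

Run:
```python
from h import *
s=read_state(); print("tip",s["ee_pos"]+R.from_quat(s["ee_rot"]).apply([92.5,0,4.3]),s["ft_force"])
for n,(u,v) in(("scene",(241,289)),("side",(382,265))):
    c=capture(n); cv2.imwrite(f"pics/dip_{n}.png",cv2.resize(c["frame"][v-60:v+45,u-60:u+60],None,fx=4,fy=4)[:,:,::-1])
a=cv2.imread("pics/dip_scene.png");b=cv2.imread("pics/dip_side.png")
cv2.imwrite("pics/dip.png",cv2.resize(np.hstack([a,b]),(800,350)))
```

```text
tip [ 622.75719979 -264.50185838   25.00521958] [ 0.6856816   0.72025288 -0.26374377]
```

View pics/dip.png

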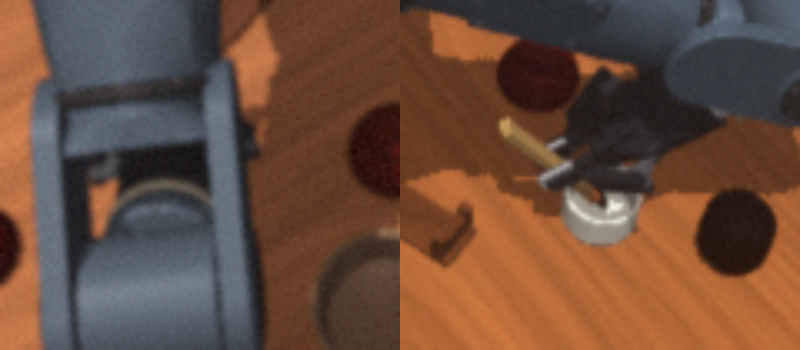

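Request:
carry_out(
  commands=[
    [[0.2,0,0.14,0,0,0],[0,0,0,0,0,0],[0,0,0,0,0,0],[0,0,0,0,0,0],[0,0,0,0,0,0]],
  ],
)

```text
t: 10.07
ee_pos: [575.5, -244.5, 90.9]
ee_rot: [0.873, -0.177, -0.446, -0.09]
ft_force: [-0.6, 0.7, -1.0]
width: 16.6
finger_force: 58.8
```

Request:
carry_out(
  commands=[
    [[0,0,0,0,0,0],[0,0,0,0,0,0],[-0.3,0,-0.21,0,0,0],[-0.6,0,-0.42,0,0,0],[-0.6,0,-0.42,0,0,0]],
  ],
)

```text
t: 10.48
ee_pos: [574.0, -243.8, 165.3]
ee_rot: [0.872, -0.177, -0.446, -0.091]
ft_force: [1.0, -0.4, -0.1]
width: 16.8
finger_force: 58.8
```

Request:
carry_out(
  commands=[
    [[-0.6,0,-0.42,0,0,0],[-0.6,0,-0.42,0,0,0],[-0.6,0,-0.42,0,0,0],[0,0,0,0,0,0],[0,0,0,0,0,0]],
  ],
)

```text
t: 10.9
ee_pos: [573.4, -243.6, 254.7]
ee_rot: [0.874, -0.177, -0.444, -0.09]
ft_force: [-0.1, -0.9, -0.5]
width: 16.8
finger_force: 58.8
```

Run:
```python
from h import *
for n,pt,b in(("scene",(241,289),(391,154)),("side",(382,265),(248,154))):
    c=capture(n);np.savez(f"{n}2.npz",**c);P=cloud(c);hsv=cv2.cvtColor(c["frame"],cv2.COLOR_RGB2HSV)
    q,h=near(P,hsv,*pt,30); s=(q[:,2]>36)&(q[:,2]<56)&(h[:,1]<90)&(h[:,2]>120); f=q[s]
    if len(f): print(n,((f.max(0)+f.min(0))/2).round(1),np.ptp(f,0).round(0),s.sum())
    q,h=near(P,hsv,*b,14); s=(q[:,2]>77)&(q[:,2]<95)&((h[:,0]<8)|(h[:,0]>172)); f=q[s]; print("foot",((f.max(0)+f.min(0))/2).round(1),f.mean(0).round(1),np.ptp(f,0).round(0))
t=np.array([485.5,386,120]); az=38.5; rt=down(az,55)
plan(t-rt.apply([92.5,0,4.3]),rt)
s=read_state(); print(R.from_quat(s["ee_rot"]).as_matrix().round(3).tolist(), t-rt.apply([92.5,0,4.3]))
```

```text
scene [ 629.4 -239.7   43.6] [43. 20. 10.] 29
foot [488.5 385.5  82.8] [487.9 384.6  80.6] [41. 41. 11.]
side [ 617.8 -262.9   43.2] [74. 73. 14.] 121Traceback (most recent call last):
  File "<stdin>", line 6, in <module>
    return umr_maximum(a, axis, None, out, keepdims, initial, where)
ValueError: zero-size array to reduction operation maximum which has no identity
```

Run:
```python
from h import *
s=read_state(); r=R.from_quat(s["ee_rot"]); w=np.array([0,0,1.]); print(s["ee_pos"],s["t"])
n=18; a=np.radians(61.5)/n
p1=R.from_rotvec(w*a).apply(s["ee_pos"])
print("shift",r.inv().apply(p1-s["ee_pos"])/40,"turn",r.inv().apply(w*a)/.08)
```

```text
[ 572.85434519 -243.31042286  251.6836852 ] 11.0
shift [-0.01536642 -0.92734001  0.02139903] turn [-6.03997192e-01 -7.13989080e-05 -4.36818142e-01]
```

Request:
carry_out(
  commands=[
    [[-0.02,-0.93,0.02,-0.6,0,-0.44],[-0.02,-0.93,0.02,-0.6,0,-0.44],[-0.02,-0.93,0.02,-0.6,0,-0.44],[-0.02,-0.93,0.02,-0.6,0,-0.44],[-0.02,-0.93,0.02,-0.6,0,-0.44]],
  ],
)

```text
t: 11.42
ee_pos: [619.1, -62.1, 251.6]
ee_rot: [0.889, -0.044, -0.455, -0.024]
ft_force: [0.8, 0.0, -0.3]
width: 16.7
finger_force: 58.8
```

Request:
carry_out(
  commands=[
    [[-0.02,-0.93,0.02,-0.6,0,-0.44],[-0.02,-0.93,0.02,-0.6,0,-0.44],[-0.02,-0.93,0.02,-0.6,0,-0.44],[-0.02,-0.93,0.02,-0.6,0,-0.44],[-0.02,-0.93,0.02,-0.6,0,-0.44]],
  ],
)

```text
t: 11.83
ee_pos: [610.0, 123.2, 252.9]
ee_rot: [0.886, 0.089, -0.453, 0.043]
ft_force: [0.7, 0.3, -0.3]
width: 16.9
finger_force: 58.8
```

Request:
carry_out(
  commands=[
    [[-0.02,-0.93,0.02,-0.6,0,-0.44],[-0.02,-0.93,0.02,-0.6,0,-0.44],[-0.02,-0.93,0.02,-0.6,0,-0.44],[-0.02,-0.93,0.02,-0.6,0,-0.44],[-0.02,-0.93,0.02,-0.6,0,-0.44]],
  ],
)

```text
t: 12.25
ee_pos: [546.9, 297.5, 254.5]
ee_rot: [0.863, 0.219, -0.441, 0.109]
ft_force: [0.6, 0.8, -0.9]
width: 16.7
finger_force: 58.8
```

Request:
carry_out(
  commands=[
    [[-0.02,-0.93,0.02,-0.6,0,-0.44],[-0.02,-0.93,0.02,-0.6,0,-0.44],[-0.02,-0.93,0.02,-0.6,0,-0.44],[0,0,0,0,0,0],[0,0,0,0,0,0]],
  ],
)

```text
t: 12.67
ee_pos: [484.9, 390.8, 255.8]
ee_rot: [0.84, 0.296, -0.429, 0.148]
ft_force: [0.0, -0.2, -0.9]
width: 17.0
finger_force: 58.8
```

Run:
```python
from h import *
t=np.array([485.5,386,105]); rt=down(38.5,55)
plan(t-rt.apply([92.5,0,4.3]),rt)
c=capture("side");np.savez("side3.npz",**c); P=cloud(c);hsv=cv2.cvtColor(c["frame"],cv2.COLOR_RGB2HSV)
q,h=near(P,hsv,382,265,30); s=(q[:,2]>36)&(q[:,2]<56)&(h[:,1]<90)&(h[:,2]>120); f=q[s]
if len(f): print(((f.max(0)+f.min(0))/2).round(1),np.ptp(f,0).round(0),s.sum())
```

```text
t 12.7 pos [484.9 390.8 255.8] F [ 0.  -0.2 -0.9] w 17.0 j [ 0.62  0.96  0.83 -0.06  2.29  1.5 ]
shift rows (tool axes now) [0.703 0.11  2.119] turn [-0.007 -0.208  0.078] shift after turn [0.739 0.104 2.107]
[ 618.3 -263.    43.1] [74. 73. 13.] 122
```

Request:
carry_out(
  commands=[
    [[0.25,0.03,0.7,0,-0.2,0],[0.25,0.04,0.7,0,0,0.08],[0.24,0.03,0.7,0,0,0],[0,0,0,0,0,0],[0,0,0,0,0,0]],
  ],
)

```text
t: 13.13
ee_pos: [449.2, 352.8, 183.4]
ee_rot: [0.838, 0.29, -0.437, 0.151]
ft_force: [0.3, 0.3, 0.6]
width: 16.4
finger_force: 58.8
```

Run:
```python
from h import *
s=read_state(); print("tip",s["ee_pos"]+R.from_quat(s["ee_rot"]).apply([92.5,1,4.3]))
for z in(105,73):
    t=np.array([485.5,386,z]); rt=down(38.5,55)
    plan(t-rt.apply([92.5,0,4.3]),rt)
s=read_state();c=capture("wrist");np.savez("w3.npz",pos=s["ee_pos"],q=s["ee_rot"],**c);
c2=capture("side");v,u=155,248
a=cv2.resize(c["frame"][0:300,150:490],(400,353)); b=cv2.resize(c2["frame"][v-45:v+45,u-50:u+50],(400,353))
cv2.imwrite("pics/dab.png",np.hstack([a,b])[:,:,::-1])
```

```text
tip [488.8269537  382.56689085 105.18829826]
t 13.1 pos [449.2 352.8 183.4] F [0.3 0.3 0.6] w 16.4 j [ 0.61  0.93  1.08 -0.06  2.08  1.51]
shift rows (tool axes now) [-0.003 -0.085  0.013] turn [-0.072  0.003 -0.049] shift after turn [-0.003 -0.085  0.013]
t 13.1 pos [449.2 352.8 183.4] F [0.3 0.3 0.6] w 16.4 j [ 0.61  0.93  1.08 -0.06  2.08  1.51]
shift rows (tool axes now) [ 0.652 -0.085  0.472] turn [-0.072  0.003 -0.049] shift after turn [ 0.652 -0.085  0.472]
```

View pics/dab.png

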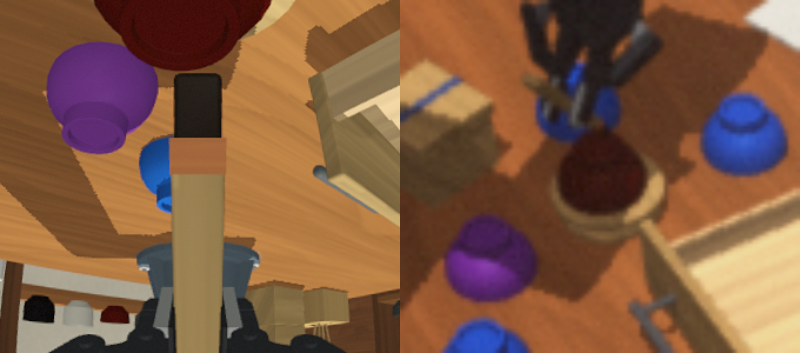

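Request:
carry_out(
  commands=[
    [[0.2,-0.03,0.14,0,0,0],[0.2,-0.02,0.14,0,0,0],[0.2,0,0.15,0,0,0],[0,0,0,0,0,0],[0,0,0,0,0,0]],
  ],
)

```text
t: 13.65
ee_pos: [447.3, 355.8, 154.0]
ee_rot: [0.838, 0.291, -0.436, 0.151]
ft_force: [1.9, -0.9, 1.2]
width: 16.6
finger_force: 58.9
```

Request:
carry_out(
  commands=[
    [[0.03,0,0.02,0,0,0],[0.02,0,0.02,0,0,0],[0,0,0,0,0,0],[0,0,0,0,0,0],[0,0,0,0,0,0]],
  ],
)

```text
t: 14.07
ee_pos: [447.4, 355.8, 152.3]
ee_rot: [0.839, 0.291, -0.435, 0.151]
ft_force: [0.6, 0.8, 1.1]
width: 16.6
finger_force: 59.1
```

Run:
```python
from h import *
s=read_state(); print("tip",s["ee_pos"]+R.from_quat(s["ee_rot"]).apply([92.5,1,4.3]),s["ft_force"],s["ft_torque"])
s=read_state();c=capture("wrist");np.savez("w4.npz",pos=s["ee_pos"],q=s["ee_rot"],**c)
im=c["frame"][0:150,220:420].astype(float); im=np.clip((im/255)**.5*255,0,255).astype(np.uint8)
cv2.imwrite("pics/dab2.png",cv2.resize(im,(800,600),interpolation=2)[:,:,::-1])
```

```text
tip [487.1328101  385.81177415  74.26591557] [0.6372727  0.83802072 1.13491468] [ 0.31787713 -0.29608002  0.03560065]
```

View pics/dab2.png

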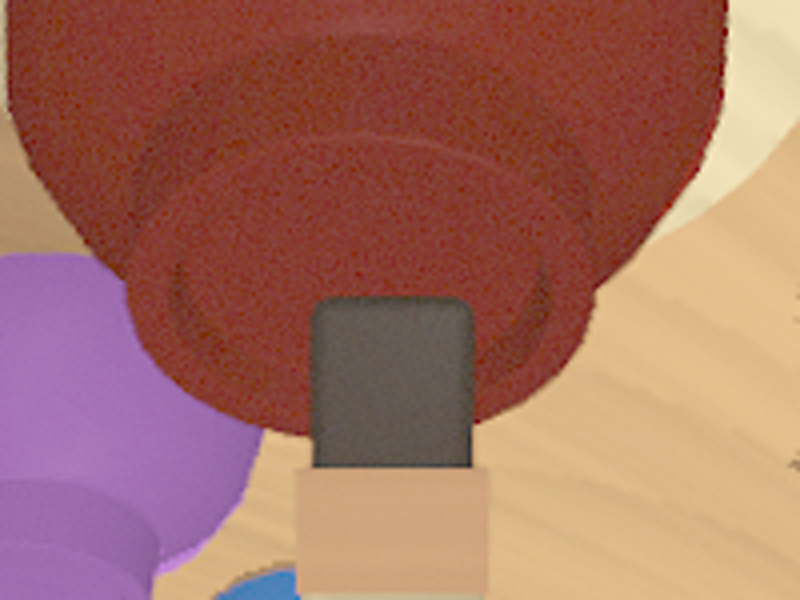

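Request:
carry_out(
  commands=[
    [[-0.2,0,-0.14,0,0,0],[0.03,-0.07,-0.04,0,0,0],[0,0,0,0,0,0],[0.1,0,0.07,0,0,0],[0.1,0,0.07,0,0,0]],
  ],
)

```text
t: 14.53
ee_pos: [447.2, 359.2, 151.6]
ee_rot: [0.839, 0.291, -0.435, 0.151]
ft_force: [1.1, 0.8, 2.6]
width: 16.8
finger_force: 59.2
```

Request:
carry_out(
  commands=[
    [[0.04,0,0.03,0,0,0],[0,0,0,0,0,0],[0,0,0,0,0,0],[0,0,0,0,0,0],[0,0,0,0,0,0]],
  ],
)

```text
t: 14.95
ee_pos: [447.1, 359.1, 150.0]
ee_rot: [0.839, 0.291, -0.435, 0.151]
ft_force: [1.2, 1.4, 5.3]
width: 16.6
finger_force: 59.3
```

Run:
```python
from h import *
s=read_state(); print("tip",s["ee_pos"]+R.from_quat(s["ee_rot"]).apply([92.5,1,4.3]),s["ft_force"],s["ft_torque"])
s=read_state();c=capture("wrist");np.savez("w4.npz",pos=s["ee_pos"],q=s["ee_rot"],**c)
im=c["frame"][0:150,220:420].astype(float); im=np.clip((im/255)**.5*255,0,255).astype(np.uint8)
cv2.imwrite("pics/dab3.png",cv2.resize(im,(800,600),interpolation=2)[:,:,::-1])
```

```text
tip [486.81181741 389.09207     71.92310172] [1.15234958 1.44437214 5.27071905] [ 0.08643701 -0.06871116 -0.00888969]
```

View pics/dab3.png

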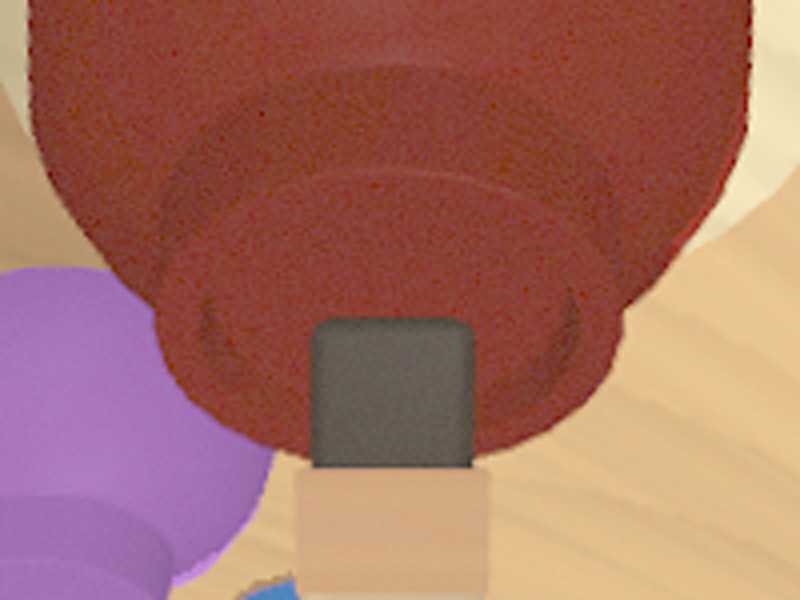

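Request:
carry_out(
  commands=[
    [[-0.3,0,-0.21,0,0,0],[-0.7,0,-0.48,0,0,0],[-0.7,0,-0.48,0,0,0],[-0.7,0,-0.48,0,0,0],[0,0,0,0,0,0]],
  ],
)

```text
t: 15.42
ee_pos: [446.9, 358.9, 273.5]
ee_rot: [0.841, 0.291, -0.431, 0.15]
ft_force: [0.6, -0.3, 0.3]
width: 16.9
finger_force: 58.9
```

Request:
carry_out(
  commands=[
    [[0,0,0,0,0.96,0],[0,0,0,0,0.96,0],[0,0,0,0,0.96,0],[0,0,0,0,0.96,0],[0,0,0,0,0.96,0]],
  ],
)

```text
t: 15.83
ee_pos: [446.0, 358.3, 266.9]
ee_rot: [0.907, 0.314, -0.265, 0.092]
ft_force: [0.5, -0.6, -0.7]
width: 16.6
finger_force: 58.8
```

Request:
carry_out(
  commands=[
    [[0,0,0,0,0.96,0],[0,0,0,0,0.96,0],[0,0,0,0,0.96,0],[0,0,0,0,0.96,0],[0,0,0,0,0.96,0]],
  ],
)

```text
t: 16.25
ee_pos: [445.9, 358.2, 267.0]
ee_rot: [0.941, 0.326, -0.087, 0.03]
ft_force: [-0.6, -0.5, -0.1]
width: 16.7
finger_force: 58.8
```

Request:
carry_out(
  commands=[
    [[0,0,0,0,0.96,0],[0,0,0,0,0.96,0],[0,0,0,0,0,0],[0,0,0,0,0,0],[0,0,0,0,0,0]],
  ],
)

```text
t: 16.67
ee_pos: [446.1, 358.3, 266.6]
ee_rot: [0.945, 0.328, -0.018, 0.006]
ft_force: [-0.3, -0.6, -0.7]
width: 16.8
finger_force: 58.8
```

Run:
```python
from h import *
plan([465.6,-162.3,200],down(111.9))
```

```text
t 16.7 pos [446.1 358.3 266.6] F [-0.3 -0.6 -0.7] w 16.8 j [ 0.6   0.39  1.55 -0.    1.23  1.5 ]
shift rows (tool axes now) [-7.606 10.523  1.952] turn [ -0.301   0.402 -16.067] shift after turn [-12.257  -4.402   1.666]
```

Fix the last bit of tilt, move (14 rows), then turn.

Request:
carry_out(
  commands=[
    [[-0.54,0.75,0.1,0,0.48,0],[-0.54,0.75,0.12,0,0,0],[-0.54,0.75,0.12,0,0,0],[-0.54,0.75,0.12,0,0,0],[-0.54,0.75,0.12,0,0,0]],
  ],
)

```text
t: 17.08
ee_pos: [454.1, 172.1, 243.4]
ee_rot: [0.945, 0.328, 0.0, -0.0]
ft_force: [0.3, 0.4, -0.3]
width: 17.0
finger_force: 58.8
```

Request:
carry_out(
  commands=[
    [[-0.54,0.75,0.12,0,0,0],[-0.54,0.75,0.12,0,0,0],[-0.54,0.75,0.12,0,0,0],[-0.54,0.75,0.12,0,0,0],[-0.54,0.75,0.12,0,0,0]],
  ],
)

```text
t: 17.5
ee_pos: [462.3, -12.9, 219.2]
ee_rot: [0.945, 0.328, 0.001, -0.001]
ft_force: [0.5, 0.2, -0.7]
width: 16.7
finger_force: 58.8
```

Request:
carry_out(
  commands=[
    [[-0.54,0.75,0.12,0,0,0],[-0.54,0.75,0.12,0,0,0],[-0.54,0.75,0.12,0,0,0],[-0.54,0.75,0.12,0,0,0],[0,0,0,0,0,0]],
  ],
)

```text
t: 17.92
ee_pos: [468.9, -163.9, 199.0]
ee_rot: [0.945, 0.326, 0.0, -0.001]
ft_force: [0.1, 1.2, -1.3]
width: 16.8
finger_force: 58.9
```

Request:
carry_out(
  commands=[
    [[0,0,0,0,0,-1],[0,0,0,0,0,-1],[0,0,0,0,0,-1],[0,0,0,0,0,-1],[0,0,0,0,0,-1]],
  ],
)

```text
t: 18.33
ee_pos: [468.9, -158.7, 199.7]
ee_rot: [0.86, 0.511, 0.001, -0.001]
ft_force: [-0.1, -1.2, -0.3]
width: 16.6
finger_force: 58.9
```

Request:
carry_out(
  commands=[
    [[0,0,0,0,0,-1],[0,0,0,0,0,-1],[0,0,0,0,0,-1],[0,0,0,0,0,-1],[0,0,0,0,0,-1]],
  ],
)

```text
t: 18.75
ee_pos: [469.0, -158.7, 199.7]
ee_rot: [0.741, 0.671, 0.001, -0.001]
ft_force: [-0.4, -0.1, -0.4]
width: 16.6
finger_force: 58.9
```

Request:
carry_out(
  commands=[
    [[0,0,0,0,0,-1],[0,0,0,0,0,-1],[0,0,0,0,0,-1],[0,0,0,0,0,-1],[0,0,0,0,0,-1]],
  ],
)

```text
t: 19.17
ee_pos: [468.9, -158.7, 199.7]
ee_rot: [0.593, 0.805, 0.001, -0.001]
ft_force: [0.7, 0.2, -0.2]
width: 16.6
finger_force: 58.9
```

Request:
carry_out(
  commands=[
    [[0,0,0,0,0,-1],[0,0,0,0,0,0],[0,0,0,0,0,0]],
  ],
)

```text
t: 19.42
ee_pos: [468.9, -158.7, 199.8]
ee_rot: [0.563, 0.826, 0.001, -0.0]
ft_force: [0.4, 0.2, -0.6]
width: 16.8
finger_force: 58.9
```

Run:
```python
from h import *
plan([465.6,-162.3,60],down(111.9))
s=read_state();c=capture("wrist");np.savez("w5.npz",pos=s["ee_pos"],q=s["ee_rot"],**c)
cv2.imwrite("pics/w5.png",cv2.resize(c["frame"][0:340,180:480],None,fx=1.7,fy=1.7)[:,:,::-1])
```

```text
t 19.4 pos [ 468.9 -158.7  199.8] F [ 0.4  0.2 -0.6] w 16.8 j [-0.42  0.32  1.85  0.    0.98 -0.8 ]
shift rows (tool axes now) [-0.06  -0.116  3.494] turn [ 0.024 -0.023 -0.097] shift after turn [-0.053 -0.109  3.494]
```

View pics/w5.png

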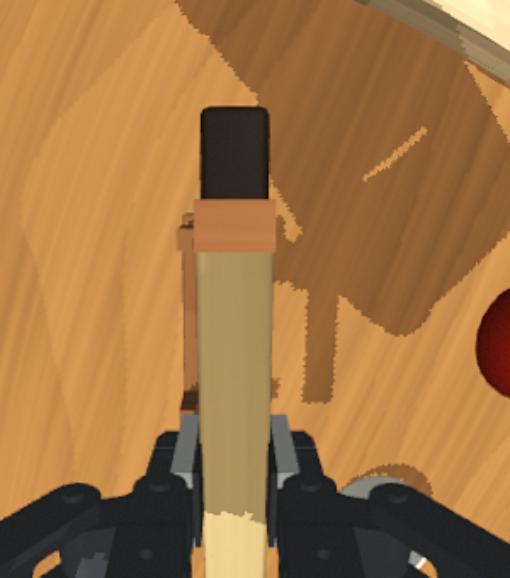

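Request:
carry_out(
  commands=[
    [[-0.06,-0.11,0.7,0,0,-0.1],[0,0,0.9,0,0,0],[0,0,0.9,0,0,0],[0,0,0.7,0,0,0],[0,0,0.3,0,0,0]],
  ],
)

```text
t: 19.88
ee_pos: [464.2, -161.6, 56.5]
ee_rot: [0.56, 0.829, 0.001, -0.002]
ft_force: [-0.3, 1.5, -0.5]
width: 16.7
finger_force: 58.9
```

Request:
carry_out(
  commands=[
    [[0,0,0.2,0,0,0],[0,0,0.1,0,0,0],[0,0,0,0,0,0],[0,0,0,0,0,0],[0,0,0,0,0,0]],
  ],
)

```text
t: 20.3
ee_pos: [466.3, -162.6, 49.0]
ee_rot: [0.559, 0.829, 0.002, 0.001]
ft_force: [-0.0, 1.3, -1.3]
width: 16.5
finger_force: 58.9
```

Run:
```python
from h import *
plan([465.6,-162.3,39.5],down(111.9))
```

```text
t 20.3 pos [ 466.3 -162.6   49. ] F [-0.   1.3 -1.3] w 16.5 j [-0.43  0.57  1.93  0.    0.63 -0.82]
shift rows (tool axes now) [ 0.014 -0.016  0.236] turn [0.052 0.005 0.026] shift after turn [ 0.014 -0.015  0.236]
```

Request:
carry_out(
  commands=[
    [[0,-0.01,0.12,0,0,0],[0,0,0.09,0,0,0],[0,0,0.03,0,0,0],[0,0,0,0,0,0],[0,0,0,0,0,0]],
  ],
)

```text
t: 20.72
ee_pos: [465.7, -162.6, 39.3]
ee_rot: [0.559, 0.829, 0.001, 0.001]
ft_force: [-4.4, 1.0, 16.1]
width: 17.0
finger_force: 61.0
```

Request:
carry_out(
  commands=[
    [[0,0,0,0,0,0],[0,0,0,0,0,0],[0,0,0,0,0,0],[0,0,0,0,0,0],[0,0,0,0,0,0]],
  ],
  claw=-0.1,
)

```text
t: 21.13
ee_pos: [465.4, -162.4, 38.2]
ee_rot: [0.559, 0.829, 0.001, 0.0]
ft_force: [0.5, 0.8, 0.5]
width: 38.3
finger_force: 0.0
```

Request:
carry_out(
  commands=[
    [[0,0,-0.5,0,0,0],[0,0,-0.9,0,0,0],[0,0,-0.9,0,0,0],[0,0,-0.9,0,0,0],[0,0,-0.9,0,0,0]],
  ],
  claw=0.3,
)

```text
t: 21.55
ee_pos: [464.6, -162.6, 204.0]
ee_rot: [0.559, 0.829, 0.001, 0.0]
ft_force: [1.4, 1.3, 0.3]
width: 55.4
finger_force: 0.0
```

Run:
```python
from h import *
plan([667,-101,200],down(112))
s=read_state();c=capture("wrist");np.savez("w6.npz",pos=s["ee_pos"],q=s["ee_rot"],**c)
cv2.imwrite("pics/w6.png",c["frame"][:,:,::-1])
```

```text
t 21.6 pos [ 464.6 -162.6  204. ] F [1.4 1.3 0.3] w 55.4 j [-0.43  0.31  1.85  0.    0.98 -0.82]
shift rows (tool axes now) [-0.472  5.267  0.114] turn [ 0.034 -0.014  0.009] shift after turn [-0.468  5.268  0.1  ]
```

View pics/w6.png

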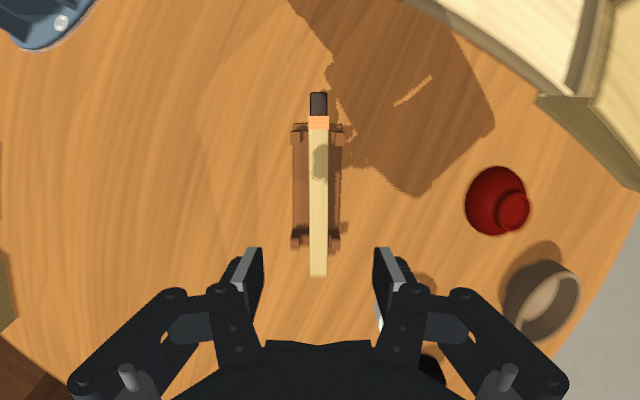

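```bash
cat >> h.py <<'E'
def bowls():
    out=[]
    for n in("scene","side"):
        c=capture(n); P=cloud(c); hsv=cv2.cvtColor(c["frame"],cv2.COLOR_RGB2HSV)
        inb=(P[...,0]>200)&(P[...,0]<1100)&(abs(P[...,1])<700)&(c["depth"]>0)
        red=((hsv[...,0]<8)|(hsv[...,0]>172))&(hsv[...,1]>140)&(hsv[...,2]<110)&(P[...,2]>10)&inb
        k,l,s,ce=cv2.connectedComponentsWithStats(red.astype(np.uint8))
        for i in range(1,k):
            if s[i,4]>60:
                q=P[l==i]; h=np.percentile(q[:,2],97); f=q[q[:,2]>h-9]
                print(n,ce[i].round(),s[i,4],"h %.1f"%h,"foot",((f.max(0)+f.min(0))/2).round(1)[:2],"span",np.ptp(f,0).round(0)[:2])
E
python3 - <<'E'
from h import *
c=dict(np.load("w6.npz")); d=c["depth"]
v,u=np.mgrid[0:400,0:640]; x=u-c["cx"];y=v-c["cy"];r=np.hypot(x,y)+1e-9;th=r/c["fx"]
Z=d; P=np.stack([np.tan(th)*x/r*Z,np.tan(th)*y/r*Z,Z],-1)@c["mount"][:3,:3].T+c["mount"][:3,3]
m=(d>0)&(P[...,2]<60)&(abs(P[...,0])<25)&(abs(P[...,1])<60)&(abs(P[...,1])>15)
q=P[m]; print(len(q))
for sg in(-1,1):
    g=q[q[:,1]*sg>0]; g=g[np.argsort(-g[:,2])][:12]; print(g.round(1).tolist())
bowls()
plan([485.8,385.8,200],down(179))
E
```

```text
30195
[[5.2, -26.9, 17.1], [7.0, -26.7, 16.7], [-6.7, -26.6, 16.6], [-7.1, -26.6, 16.2], [-4.7, -26.9, 16.2], [-3.5, -26.3, 16.2], [6.2, -26.6, 16.1], [-3.5, -26.8, 16.0], [-4.6, -26.4, 16.0], [-3.9, -26.8, 15.8], [2.4, -26.8, 15.8], [5.3, -26.6, 15.8]]
[[6.8, 28.8, 17.1], [6.4, 28.8, 16.8], [7.1, 29.2, 16.5], [-6.7, 29.2, 16.3], [-5.4, 29.1, 16.3], [-3.6, 28.9, 16.2], [6.7, 29.2, 16.2], [-7.7, 29.2, 16.1], [-5.9, 29.0, 16.0], [-4.5, 28.9, 15.7], [3.0, 28.9, 15.6], [6.4, 29.1, 15.6]]
scene [391. 154.] 364 h 84.2 foot [488.9 386.2] span [42. 43.]
scene [299. 274.] 550 h 54.7 foot [ 668.4 -101.1] span [45. 45.]
scene [170. 304.] 579 h 55.2 foot [ 545.3 -448.5] span [45. 45.]
side [363. 226.] 369 h 52.4 foot [ 665.4 -100.7] span [41. 45.]
side [400. 325.] 538 h 52.4 foot [ 543.5 -448.2] span [47. 46.]
t 21.7 pos [ 466.  -163.2  204.7] F [ 0.1  0.  -0.2] w 55.7 j [-0.43  0.31  1.85  0.    0.98 -0.82]
shift rows (tool axes now) [12.536  5.609  0.117] turn [  0.05    0.079 -14.607] shift after turn [-0.254 13.732  0.117]
```

Request:
carry_out(
  commands=[
    [[0,0,0,0,0,-0.97],[0,0,0,0,0,-0.97],[0,0,0,0,0,-0.97],[0,0,0,0,0,-0.97],[0,0,0,0,0,-0.97]],
  ],
  claw=0.4,
)

```text
t: 22.12
ee_pos: [464.4, -162.5, 200.9]
ee_rot: [0.387, 0.922, 0.001, -0.0]
ft_force: [1.9, -0.2, -0.1]
width: 59.4
finger_force: 0.0
```

Request:
carry_out(
  commands=[
    [[0,0,0,0,0,-0.97],[0,0,0,0,0,-0.97],[0,0,0,0,0,-0.97],[0,0,0,0,0,-0.97],[0,0,0,0,0,-0.97]],
  ],
)

```text
t: 22.53
ee_pos: [464.4, -162.5, 200.8]
ee_rot: [0.202, 0.979, 0.001, -0.0]
ft_force: [0.1, -0.9, 0.8]
width: 59.5
finger_force: 0.0
```

Request:
carry_out(
  commands=[
    [[0,0,0,0,0,-0.97],[0,0,0,0,0,-0.97],[0,0,0,0,0,-0.97],[0,0,0,0,0,-0.97],[0,0,0,0,0,-0.97]],
  ],
)

```text
t: 22.95
ee_pos: [464.4, -162.5, 200.8]
ee_rot: [0.009, 1.0, 0.001, 0.0]
ft_force: [0.4, -0.1, -0.4]
width: 59.6
finger_force: 0.0
```

Request:
carry_out(
  commands=[
    [[0,0.98,0,0,0,0],[0,0.98,0,0,0,0],[0,0.98,0,0,0,0],[0,0.98,0,0,0,0],[0,0.98,0,0,0,0]],
  ],
)

```text
t: 23.37
ee_pos: [468.4, 34.9, 201.4]
ee_rot: [0.011, 1.0, 0.001, 0.0]
ft_force: [0.4, -0.7, -0.0]
width: 59.8
finger_force: 0.0
```

Request:
carry_out(
  commands=[
    [[0,0.98,0,0,0,0],[0,0.98,0,0,0,0],[0,0.98,0,0,0,0],[0,0.98,0,0,0,0],[0,0.98,0,0,0,0]],
  ],
)

```text
t: 23.78
ee_pos: [472.7, 231.0, 201.6]
ee_rot: [0.011, 1.0, 0.001, 0.0]
ft_force: [0.2, -0.7, -0.3]
width: 59.7
finger_force: 0.0
```

Request:
carry_out(
  commands=[
    [[0,0.98,0,0,0,0],[0,0.98,0,0,0,0],[0,0.98,0,0,0,0],[0,0.98,0,0,0,0],[0,0,0,0,0,0]],
  ],
)

```text
t: 24.2
ee_pos: [476.0, 391.1, 201.5]
ee_rot: [0.009, 1.0, 0.001, 0.001]
ft_force: [0.8, 0.6, 0.3]
width: 59.8
finger_force: 0.0
```

Run:
```python
from h import *
plan([486.4,386.2,88],down(179))
s=read_state();c=capture("wrist");np.savez("w7.npz",pos=s["ee_pos"],q=s["ee_rot"],**c)
hsv=cv2.cvtColor(c["frame"],cv2.COLOR_RGB2HSV)
# foot via wrist depth
d=c["depth"];v,u=np.mgrid[0:400,0:640]; x=u-c["cx"];y=v-c["cy"];r=np.hypot(x,y)+1e-9;th=r/c["fx"]
P=np.stack([np.tan(th)*x/r*d,np.tan(th)*y/r*d,d],-1)@c["mount"][:3,:3].T+c["mount"][:3,3]
W=R.from_quat(s["ee_rot"]).apply(P.reshape(-1,3)).reshape(P.shape)+s["ee_pos"]
red=((hsv[...,0]<8)|(hsv[...,0]>172))&(hsv[...,1]>140)&(d>0)
q=W[red&(abs(W[...,2]-82)<6)]; print(len(q),((q.max(0)+q.min(0))/2).round(1),np.ptp(q,0).round(1))
```

```text
t 24.2 pos [476.  391.1 201.5] F [0.8 0.6 0.3] w 59.8 j [ 0.61  0.52  1.52  0.    1.09 -0.94]
shift rows (tool axes now) [-0.259 -0.125  2.837] turn [ 0.031  0.015 -0.012] shift after turn [-0.262 -0.118  2.837]
2289 [486.4 390.5  80.6] [45.6 44.6  9.1]
```

Request:
carry_out(
  commands=[
    [[-0.26,-0.04,0.6,0,0,0],[0,0,0.8,0,0,0],[0,0,0.7,0,0,0],[0,0,0.5,0,0,0],[0,0,0.23,0,0,0]],
  ],
)

```text
t: 24.67
ee_pos: [488.4, 383.8, 90.2]
ee_rot: [0.012, 1.0, 0.002, 0.002]
ft_force: [0.6, 1.4, 0.8]
width: 60.0
finger_force: 0.5
```

Request:
carry_out(
  commands=[
    [[0,0,0,0,0,0],[0,0,0,0,0,0],[0,0,0,0,0,0]],
  ],
)

```text
t: 24.92
ee_pos: [487.6, 383.5, 89.8]
ee_rot: [0.011, 1.0, 0.001, 0.001]
ft_force: [0.7, -0.1, 0.1]
width: 59.2
finger_force: 0.0
```

Request:
carry_out(
  commands=[
    [[0,0,0,0,0,0],[0,0,0,0,0,0],[0,0,0,0,0,0],[0,0,0,0,0,0],[0,0,0,0,0,0]],
  ],
  claw=-1,
)

```text
t: 25.33
ee_pos: [488.0, 384.1, 91.0]
ee_rot: [0.011, 1.0, 0.001, 0.001]
ft_force: [0.0, -3.4, 5.2]
width: 45.7
finger_force: 60.4
```

Request:
carry_out(
  commands=[
    [[0,0,0,0,0,0],[0,0,0,0,0,0],[0,0,-0.1,0,0,0],[0,0,-0.2,0,0,0]],
  ],
)

```text
t: 25.67
ee_pos: [487.3, 383.8, 101.9]
ee_rot: [0.011, 1.0, 0.0, 0.001]
ft_force: [0.3, 0.4, -1.9]
width: 45.4
finger_force: 61.3
```

Request:
carry_out(
  commands=[
    [[0,0,-0.6,0,0,0],[0,0,-0.8,0,0,0],[0,0,-0.8,0,0,0],[0,0,0,0,0,0],[0,0,0,0,0,0]],
  ],
)

```text
t: 26.08
ee_pos: [488.1, 384.5, 192.5]
ee_rot: [0.011, 1.0, 0.002, 0.003]
ft_force: [-1.0, -0.3, -1.4]
width: 45.3
finger_force: 61.6
```

```bash
cat >> h.py <<'E'
def wcloud(c,pos,q):
    d=c["depth"];v,u=np.mgrid[0:400,0:640]; x=u-c["cx"];y=v-c["cy"];r=np.hypot(x,y)+1e-9;th=r/c["fx"]
    P=np.stack([np.tan(th)*x/r*d,np.tan(th)*y/r*d,d],-1)@c["mount"][:3,:3].T+c["mount"][:3,3]
    return R.from_quat(q).apply(P.reshape(-1,3)).reshape(P.shape)+pos
E
python3 - <<'E'
from h import *
plan([616,203,185],down(179))
# drawer geometry refined: combine both views
for n in("scene","side"):
    c=dict(np.load(n+"0.npz"));P=cloud(c)
    t=(abs(P[...,2]-108)<8)&(P[...,0]>600)&(P[...,0]<720)&(P[...,1]>40)&(P[...,1]<265)
    q=P[t]; b=[q[(abs(q[:,1]-y)<8)][:,0].min() for y in(60,105,155,200,250)]; print(n,"front edge",np.round(b,1))
    f=P[(abs(P[...,2]-21)<6)&(P[...,0]>440)&(P[...,0]<665)&(P[...,1]>40)&(P[...,1]<265)]; print("floor",np.percentile(f,[1,99],axis=0).round(1).tolist())
E
```

```text
t 26.1 pos [488.1 384.5 192.5] F [-1.  -0.3 -1.4] w 45.3 j [ 0.59  0.54  1.52  0.    1.08 -0.96]
shift rows (tool axes now) [-3.295 -4.467  0.188] turn [ 0.052  0.07  -0.057] shift after turn [-3.276 -4.481  0.189]
scene front edge [669.5 668.9 670.3 670.2 671.7]
floor [[472.6, 46.3, 18.0], [633.2, 257.3, 26.7]]
side front edge [666.  666.7 667.7 666.9 667.6]
floor [[461.0, 47.3, 15.4], [662.7, 261.5, 26.7]]
```

Request:
carry_out(
  commands=[
    [[-0.55,-0.74,0,0,0,0],[-0.55,-0.74,0,0,0,0],[-0.55,-0.74,0,0,0,0],[-0.55,-0.74,0,0,0,0],[-0.55,-0.74,0,0,0,0]],
  ],
)

```text
t: 26.5
ee_pos: [594.4, 232.0, 188.9]
ee_rot: [0.011, 1.0, 0.001, 0.0]
ft_force: [-0.1, -0.1, -0.8]
width: 45.7
finger_force: 61.6
```

Request:
carry_out(
  commands=[
    [[-0.53,-0.76,0,0.05,0.07,-0.05],[0,0,0,0,0,0],[0,0,0,0,0,0],[0,0,0,0,0,0]],
  ],
)

```text
t: 26.83
ee_pos: [614.1, 202.8, 189.1]
ee_rot: [0.009, 1.0, -0.001, -0.003]
ft_force: [0.3, -0.5, -0.4]
width: 45.4
finger_force: 61.6
```

Run:
```python
from h import *
plan([616,203,90],down(179))
```

```text
t 26.8 pos [614.1 202.8 189.1] F [ 0.3 -0.5 -0.4] w 45.4 j [ 0.25  0.59  1.44 -0.    1.12 -1.3 ]
shift rows (tool axes now) [-0.061  0.01   2.477] turn [-0.029 -0.065 -0.013] shift after turn [-0.048  0.005  2.477]
```

Request:
carry_out(
  commands=[
    [[0,0,0.7,-0.03,-0.06,0],[0,0,0.7,0,0,0],[0,0,0.6,0,0,0],[0,0,0.4,0,0,0],[0,0,0.08,0,0,0]],
  ],
)

```text
t: 27.25
ee_pos: [612.2, 203.6, 87.5]
ee_rot: [0.008, 1.0, -0.0, -0.002]
ft_force: [-0.7, 1.1, -2.1]
width: 45.1
finger_force: 61.6
```

Request:
carry_out(
  commands=[
    [[0,0,0.05,0,0,0],[0,0,0.05,0,0,0],[0,0,0,0,0,0],[0,0,0,0,0,0]],
  ],
)

```text
t: 27.58
ee_pos: [615.2, 203.2, 88.1]
ee_rot: [0.009, 1.0, 0.0, 0.002]
ft_force: [-0.4, 0.1, -1.0]
width: 45.5
finger_force: 61.7
```

Request:
carry_out(
  commands=[
    [[0,0,0.04,0,0,0],[0,0,0,0,0,0],[0,0,0,0,0,0]],
  ],
)

```text
t: 27.83
ee_pos: [614.9, 202.8, 85.7]
ee_rot: [0.009, 1.0, 0.0, 0.001]
ft_force: [0.2, 0.2, -2.6]
width: 45.3
finger_force: 61.7
```

Request:
carry_out(
  commands=[
    [[0,0,0.04,0,0,0],[0,0,0,0,0,0],[0,0,0.03,0,0,0],[0,0,0,0,0,0],[0,0,0,0,0,0]],
  ],
)

```text
t: 28.25
ee_pos: [614.7, 202.8, 82.5]
ee_rot: [0.009, 1.0, 0.0, 0.001]
ft_force: [0.6, -0.4, -0.7]
width: 45.4
finger_force: 61.7
```

Request:
carry_out(
  commands=[
    [[0,0,0.03,0,0,0],[0,0,0,0,0,0],[0,0,0,0,0,0]],
  ],
)

```text
t: 28.5
ee_pos: [615.2, 202.8, 82.0]
ee_rot: [0.009, 1.0, 0.0, 0.001]
ft_force: [-0.4, -1.3, 4.7]
width: 45.1
finger_force: 62.2
```

Request:
carry_out(
  commands=[
    [[0,0,0,0,0,0],[0,0,0,0,0,0],[0,0,0,0,0,0],[0,0,0,0,0,0],[0,0,0,0,0,0]],
  ],
  claw=0.4,
)

```text
t: 28.92
ee_pos: [614.7, 202.9, 81.3]
ee_rot: [0.009, 1.0, 0.0, 0.001]
ft_force: [0.2, -1.2, 0.9]
width: 59.7
finger_force: 0.0
```

Request:
carry_out(
  commands=[
    [[0,0,-0.3,0,0,0],[0,0,-0.8,0,0,0],[0,0,-0.8,0,0,0],[0,0,-0.8,0,0,0],[0,0,0,0,0,0]],
  ],
)

```text
t: 29.33
ee_pos: [617.1, 203.5, 197.2]
ee_rot: [0.009, 1.0, 0.001, 0.006]
ft_force: [-0.6, -0.8, 0.6]
width: 59.7
finger_force: 0.0
```

Request:
carry_out(
  commands=[
    [[-0.15,-0.95,0,0,0,0],[-0.15,-0.95,0,0,0,0],[-0.15,-0.95,0,0,0,0],[-0.15,-0.95,0,0,0,0],[-0.15,-0.95,0,0,0,0]],
  ],
)

```text
t: 29.75
ee_pos: [641.2, 10.5, 190.3]
ee_rot: [0.009, 1.0, 0.0, 0.001]
ft_force: [0.8, 0.1, -0.4]
width: 59.9
finger_force: 0.0
```

Request:
carry_out(
  commands=[
    [[-0.15,-0.95,0,0,0,0],[-0.15,-0.95,0,0,0,0],[-0.15,-0.95,0,0,0,0],[0,0,0,0,0,0],[0,0,0,0,0,0]],
  ],
)

```text
t: 30.17
ee_pos: [657.1, -104.0, 189.9]
ee_rot: [0.011, 1.0, 0.0, 0.001]
ft_force: [0.0, 0.8, -0.6]
width: 59.5
finger_force: 0.0
```

Request:
carry_out(
  commands=[
    [[0,0,0,0,0,0],[0,0,0,0,0,0],[0,0,0,0,0,0]],
  ],
)

```text
t: 30.42
ee_pos: [657.1, -100.8, 189.6]
ee_rot: [0.008, 1.0, 0.0, 0.001]
ft_force: [0.1, -0.2, 0.1]
width: 60.0
finger_force: 0.0
```

```bash
cat >> h.py <<'E'
def wfoot(ztop):
    s=read_state();c=capture("wrist"); W=wcloud(c,s["ee_pos"],s["ee_rot"]); hsv=cv2.cvtColor(c["frame"],cv2.COLOR_RGB2HSV)
    red=((hsv[...,0]<8)|(hsv[...,0]>172))&(hsv[...,1]>140)&(c["depth"]>0)&(np.linalg.norm(W[...,:2]-s["ee_pos"][:2],axis=-1)<90)
    q=W[red&(abs(W[...,2]-ztop)<6)]; print("wrist foot",len(q),((q.max(0)+q.min(0))/2).round(1),np.ptp(q,0).round(1))
E
python3 - <<'E'
from h import *
wfoot(52); plan([666.5,-101,58],down(179)); bowls()
E
```

```text
wrist foot 2012 [667.5 -99.   50.7] [44.7 44.3  9.3]
t 30.5 pos [ 657.1 -100.9  189.6] F [ 0.5 -0.3 -0. ] w 60.2 j [-0.22  0.62  1.39  0.    1.13 -1.78]
shift rows (tool axes now) [-2.29e-01 -1.00e-03  3.29e+00] turn [0.005 0.021 0.011] shift after turn [-2.34e-01  1.00e-03  3.29e+00]
scene [369. 206.] 322 h 76.0 foot [615.5 198.7] span [43. 39.]
scene [299. 273.] 551 h 55.2 foot [ 667.5 -101. ] span [45. 45.]
scene [175. 318.] 582 h 55.6 foot [ 588.4 -451.6] span [44. 44.]
side [303. 173.] 320 h 73.0 foot [608.1 200. ] span [41. 50.]
side [363. 226.] 387 h 54.2 foot [664.6 -99. ] span [43. 46.]
side [412. 318.] 519 h 53.0 foot [ 584.6 -450. ] span [47. 45.]
```

Request:
carry_out(
  commands=[
    [[-0.25,0.02,0.7,0,0,0],[0,0,0.8,0,0,0],[0,0,0.8,0,0,0],[0,0,0.6,0,0,0],[0,0,0.35,0,0,0]],
  ],
)

```text
t: 30.98
ee_pos: [666.0, -100.6, 56.3]
ee_rot: [0.009, 1.0, 0.001, -0.001]
ft_force: [0.4, 0.0, 0.0]
width: 59.8
finger_force: 0.0
```

Request:
carry_out(
  commands=[
    [[0,0,0,0,0,0],[0,0,0,0,0,0],[0,0,0,0,0,0]],
  ],
)

```text
t: 31.23
ee_pos: [668.4, -101.5, 61.3]
ee_rot: [0.009, 1.0, -0.0, 0.002]
ft_force: [-0.2, 0.6, 0.1]
width: 59.7
finger_force: 0.0
```

Request:
carry_out(
  commands=[
    [[0,0,0,0,0,0],[0,0,0,0,0,0],[0,0,0,0,0,0],[0,0,0,0,0,0],[0,0,0,0,0,0]],
  ],
  claw=-1,
)

```text
t: 31.65
ee_pos: [668.4, -101.5, 62.1]
ee_rot: [0.009, 1.0, -0.0, 0.002]
ft_force: [-3.2, 1.6, 9.7]
width: 45.4
finger_force: 59.8
```

Request:
carry_out(
  commands=[
    [[0,0,0,0,0,0],[0,0,0,0,0,0],[0,0,0,0,0,0]],
  ],
)

```text
t: 31.9
ee_pos: [668.5, -101.5, 62.2]
ee_rot: [0.009, 1.0, -0.0, 0.003]
ft_force: [-2.2, 0.5, 9.4]
width: 45.3
finger_force: 59.8
```

Request:
carry_out(
  commands=[
    [[0,0,-0.3,0,0,0],[0,0,-0.8,0,0,0],[0,0,-0.8,0,0,0],[0,0,-0.8,0,0,0],[0,0,-0.8,0,0,0]],
  ],
)

```text
t: 32.32
ee_pos: [667.1, -101.4, 202.6]
ee_rot: [0.009, 1.0, -0.0, 0.002]
ft_force: [0.5, 0.3, 0.1]
width: 45.2
finger_force: 61.6
```

Request:
carry_out(
  commands=[
    [[0,0,0,0,0,0],[0,0,0,0,0,0],[0,0,0,0,0,0]],
  ],
)

```text
t: 32.57
ee_pos: [666.8, -101.3, 199.6]
ee_rot: [0.009, 1.0, 0.0, 0.001]
ft_force: [-0.9, 0.2, -0.9]
width: 45.3
finger_force: 61.6
```

Run:
```python
from h import *
plan([615,104,200],down(179))
```

```text
t 32.6 pos [ 666.8 -101.3  199.6] F [-0.9  0.2 -0.9] w 45.3 j [-0.22  0.63  1.35  0.    1.16 -1.77]
shift rows (tool axes now) [ 1.386  5.11  -0.011] turn [ 0.004  0.019 -0.007] shift after turn [ 1.383  5.11  -0.011]
```

Request:
carry_out(
  commands=[
    [[0.23,0.85,0,0,0,0],[0.23,0.85,0,0,0,0],[0.23,0.85,0,0,0,0],[0.23,0.85,0,0,0,0],[0.23,0.85,0,0,0,0]],
  ],
)

```text
t: 32.98
ee_pos: [622.9, 70.8, 198.0]
ee_rot: [0.009, 1.0, 0.0, -0.0]
ft_force: [1.6, -0.2, -0.6]
width: 45.1
finger_force: 61.6
```

Request:
carry_out(
  commands=[
    [[0.23,0.86,0,0,0,0],[0,0,0,0,0,0],[0,0,0,0,0,0],[0,0,0,0,0,0],[0,0,0,0,0,0]],
  ],
)

```text
t: 33.4
ee_pos: [615.6, 102.9, 198.8]
ee_rot: [0.01, 1.0, 0.0, 0.0]
ft_force: [0.9, -0.8, -0.7]
width: 45.4
finger_force: 61.6
```

Run:
```python
from h import *
plan([615,104,90],down(179))
```

```text
t 33.4 pos [615.6 102.9 198.8] F [ 0.9 -0.8 -0.7] w 45.4 j [ 0.09  0.54  1.5  -0.    1.1  -1.46]
shift rows (tool axes now) [0.018 0.027 2.719] turn [ 0.001  0.007 -0.021] shift after turn [0.017 0.027 2.719]
```

Request:
carry_out(
  commands=[
    [[0.02,0.02,0.7,0,0,0],[0,0,0.7,0,0,0],[0,0,0.6,0,0,0],[0,0,0.45,0,0,0],[0,0,0.2,0,0,0]],
  ],
)

```text
t: 33.82
ee_pos: [613.9, 103.4, 90.5]
ee_rot: [0.01, 1.0, -0.0, -0.001]
ft_force: [-0.2, 0.5, -1.1]
width: 45.6
finger_force: 61.6
```

Request:
carry_out(
  commands=[
    [[0,0,0.05,0,0,0],[0,0,0,0,0,0],[0,0,0,0,0,0],[0,0,0,0,0,0]],
  ],
)

```text
t: 34.15
ee_pos: [615.7, 104.7, 92.7]
ee_rot: [0.009, 1.0, 0.0, 0.002]
ft_force: [0.6, -0.5, -1.1]
width: 45.0
finger_force: 61.6
```

Request:
carry_out(
  commands=[
    [[0,0,0.04,0,0,0],[0,0,0,0,0,0],[0,0,0.04,0,0,0],[0,0,0,0,0,0],[0,0,0,0,0,0]],
  ],
)

```text
t: 34.57
ee_pos: [615.0, 104.8, 88.2]
ee_rot: [0.009, 1.0, 0.0, 0.001]
ft_force: [-1.0, -0.2, -0.2]
width: 45.0
finger_force: 61.6
```

Request:
carry_out(
  commands=[
    [[0,0,0.05,0,0,0],[0,0,0,0,0,0],[0,0,0.04,0,0,0],[0,0,0,0,0,0],[0,0,0,0,0,0]],
  ],
)

```text
t: 34.98
ee_pos: [614.9, 104.8, 84.5]
ee_rot: [0.009, 1.0, 0.0, 0.001]
ft_force: [0.6, -0.4, 0.5]
width: 45.2
finger_force: 61.6
```

Request:
carry_out(
  commands=[
    [[0,0,0.03,0,0,0],[0,0,0,0,0,0],[0,0,0.02,0,0,0],[0,0,0,0,0,0],[0,0,0,0,0,0]],
  ],
)

```text
t: 35.4
ee_pos: [615.3, 104.8, 83.1]
ee_rot: [0.009, 1.0, 0.0, 0.001]
ft_force: [-1.1, 0.1, 5.0]
width: 45.1
finger_force: 62.2
```

Request:
carry_out(
  commands=[
    [[0,0,0,0,0,0],[0,0,0,0,0,0],[0,0,0,0,0,0],[0,0,0,0,0,0],[0,0,0,0,0,0]],
  ],
  claw=0.4,
)

```text
t: 35.82
ee_pos: [614.9, 104.8, 82.4]
ee_rot: [0.009, 1.0, 0.0, 0.001]
ft_force: [0.2, -0.3, -0.8]
width: 59.9
finger_force: 0.0
```

Request:
carry_out(
  commands=[
    [[0,0,-0.3,0,0,0],[0,0,-0.8,0,0,0],[0,0,-0.8,0,0,0],[0,0,-0.8,0,0,0],[0,0,0,0,0,0]],
  ],
)

```text
t: 36.23
ee_pos: [617.4, 105.1, 198.1]
ee_rot: [0.009, 1.0, 0.001, 0.006]
ft_force: [0.4, -0.7, 0.9]
width: 59.5
finger_force: 0.0
```

Request:
carry_out(
  commands=[
    [[0.03,-0.98,0,0,0,0],[0.03,-0.98,0,0,0,0],[0.03,-0.98,0,0,0,0],[0.03,-0.98,0,0,0,0],[0.03,-0.98,0,0,0,0]],
  ],
)

```text
t: 36.65
ee_pos: [605.0, -92.8, 191.4]
ee_rot: [0.009, 1.0, 0.0, 0.001]
ft_force: [0.8, -0.3, 0.5]
width: 60.2
finger_force: 0.0
```

Request:
carry_out(
  commands=[
    [[0.03,-0.98,0,0,0,0],[0.03,-0.98,0,0,0,0],[0.03,-0.98,0,0,0,0],[0.03,-0.98,0,0,0,0],[0.03,-0.98,0,0,0,0]],
  ],
)

```text
t: 37.07
ee_pos: [595.4, -288.9, 191.3]
ee_rot: [0.009, 1.0, 0.0, 0.001]
ft_force: [0.9, -0.3, 0.0]
width: 59.6
finger_force: 0.0
```

Request:
carry_out(
  commands=[
    [[0.03,-0.98,0,0,0,0],[0.03,-0.98,0,0,0,0],[0.03,-0.98,0,0,0,0],[0.03,-0.98,0,0,0,0],[0,0,0,0,0,0]],
  ],
)

```text
t: 37.48
ee_pos: [586.2, -450.1, 190.6]
ee_rot: [0.011, 1.0, -0.001, 0.001]
ft_force: [0.2, 1.4, 0.4]
width: 59.8
finger_force: 0.0
```

Request:
carry_out(
  commands=[
    [[0,0,0,0,0,0],[0,0,0,0,0,0],[0,0,0,0,0,0]],
  ],
)

```text
t: 37.73
ee_pos: [588.5, -442.5, 190.8]
ee_rot: [0.008, 1.0, 0.0, 0.001]
ft_force: [0.4, -0.2, 1.4]
width: 59.9
finger_force: 0.0
```

Run:
```python
from h import *
wfoot(52); plan([586.5,-451,60],down(179)); bowls()
```

```text
wrist foot 2062 [ 587.6 -450.3   50.8] [44.6 44.1  9.6]
t 37.8 pos [ 588.6 -442.4  190.8] F [ 0.   0.3 -0.3] w 59.8 j [-0.71  0.75  1.15  0.    1.24 -2.26]
shift rows (tool axes now) [ 0.054 -0.218  3.27 ] turn [0.005 0.021 0.009] shift after turn [ 0.048 -0.216  3.271]
scene [369. 206.] 323 h 75.4 foot [615.5 198.1] span [40. 42.]
scene [344. 221.] 328 h 75.5 foot [616.2 101.1] span [41. 41.]
scene [176. 318.] 572 h 55.3 foot [ 587.8 -451.7] span [46. 44.]
side [412. 318.] 550 h 52.8 foot [ 585.5 -449.6] span [47. 45.]
```

Target (587,-450.5).

Request:
carry_out(
  commands=[
    [[0.04,-0.2,0.7,0,0,0],[0,0,0.8,0,0,0],[0,0,0.8,0,0,0],[0,0,0.6,0,0,0],[0,0,0.36,0,0,0]],
  ],
)

```text
t: 38.3
ee_pos: [585.8, -450.1, 56.8]
ee_rot: [0.009, 1.0, 0.001, -0.001]
ft_force: [-0.9, 0.4, -0.3]
width: 60.0
finger_force: 0.0
```

Request:
carry_out(
  commands=[
    [[0,0,0,0,0,0],[0,0,0,0,0,0],[0,0,0,0,0,0]],
  ],
)

```text
t: 38.55
ee_pos: [587.5, -452.1, 62.2]
ee_rot: [0.009, 1.0, -0.001, 0.002]
ft_force: [0.4, -0.0, 0.7]
width: 59.9
finger_force: 0.0
```

Request:
carry_out(
  commands=[
    [[0,0,0,0,0,0],[0,0,0,0,0,0],[0,0,0,0,0,0],[0,0,0,0,0,0],[0,0,0,0,0,0]],
  ],
  claw=-1,
)

```text
t: 38.97
ee_pos: [587.6, -452.4, 63.0]
ee_rot: [0.009, 1.0, -0.001, 0.002]
ft_force: [-0.2, 0.9, 8.5]
width: 45.1
finger_force: 59.9
```

Request:
carry_out(
  commands=[
    [[0,0,0,0,0,0],[0,0,0,0,0,0],[0,0,0,0,0,0]],
  ],
)

```text
t: 39.22
ee_pos: [587.6, -452.3, 63.0]
ee_rot: [0.009, 1.0, -0.001, 0.002]
ft_force: [-0.9, 1.5, 7.8]
width: 45.4
finger_force: 59.9
```

Request:
carry_out(
  commands=[
    [[0,0,-0.3,0,0,0],[0,0,-0.8,0,0,0],[0,0,-0.8,0,0,0],[0,0,-0.8,0,0,0],[0,0,-0.8,0,0,0]],
  ],
)

```text
t: 39.63
ee_pos: [586.3, -451.6, 203.3]
ee_rot: [0.009, 1.0, -0.0, 0.001]
ft_force: [0.6, -0.2, -1.2]
width: 44.6
finger_force: 61.5
```

Request:
carry_out(
  commands=[
    [[0,0,0,0,0,0],[0,0,0,0,0,0],[0,0,0,0,0,0]],
  ],
)

```text
t: 39.88
ee_pos: [586.2, -451.4, 200.3]
ee_rot: [0.009, 1.0, 0.0, 0.001]
ft_force: [0.2, 0.2, -1.2]
width: 45.0
finger_force: 61.5
```

Run:
```python
from h import *
plan([526,154,200],down(179))
```

```text
t 39.9 pos [ 586.2 -451.4  200.3] F [ 0.2  0.2 -1.2] w 45.0 j [-0.72  0.75  1.13  0.    1.26 -2.27]
shift rows (tool axes now) [1.7770e+00 1.5106e+01 9.0000e-03] turn [ 0.004  0.02  -0.008] shift after turn [1.7680e+00 1.5107e+01 7.0000e-03]
```

Request:
carry_out(
  commands=[
    [[0.11,0.94,0,0,0,0],[0.11,0.94,0,0,0,0],[0.11,0.94,0,0,0,0],[0.11,0.94,0,0,0,0],[0.11,0.94,0,0,0,0]],
  ],
)

```text
t: 40.3
ee_pos: [566.6, -261.3, 198.7]
ee_rot: [0.009, 1.0, 0.001, -0.0]
ft_force: [0.5, -0.4, -0.6]
width: 44.6
finger_force: 61.6
```

Request:
carry_out(
  commands=[
    [[0.11,0.94,0,0,0,0],[0.11,0.94,0,0,0,0],[0.11,0.94,0,0,0,0],[0.11,0.94,0,0,0,0],[0.11,0.94,0,0,0,0]],
  ],
)

```text
t: 40.72
ee_pos: [548.0, -73.0, 199.0]
ee_rot: [0.009, 1.0, 0.0, -0.0]
ft_force: [0.8, -0.5, -0.9]
width: 44.9
finger_force: 61.6
```

Request:
carry_out(
  commands=[
    [[0.11,0.94,0,0,0,0],[0.11,0.94,0,0,0,0],[0.11,0.94,0,0,0,0],[0.11,0.94,0,0,0,0],[0.11,0.94,0,0,0,0]],
  ],
)

```text
t: 41.13
ee_pos: [529.4, 115.2, 199.1]
ee_rot: [0.009, 1.0, 0.0, -0.0]
ft_force: [0.9, 0.1, -0.6]
width: 44.7
finger_force: 61.6
```

Request:
carry_out(
  commands=[
    [[0.11,0.94,0,0,0,0],[0,0,0,0,0,0],[0,0,0,0,0,0],[0,0,0,0,0,0],[0,0,0,0,0,0]],
  ],
)

```text
t: 41.55
ee_pos: [526.7, 150.1, 199.6]
ee_rot: [0.01, 1.0, -0.0, 0.0]
ft_force: [0.2, -1.1, -1.1]
width: 44.9
finger_force: 61.6
```

Run:
```python
from h import *
plan([526,154,92],down(179)); bowls()
c=capture("scene");P=cloud(c)
f=P[(P[...,0]>400)&(P[...,0]<520)&(P[...,1]>30)&(P[...,1]<280)&(P[...,2]>86)&(P[...,2]<105)]; print("panel",np.percentile(f,[2,50,98],axis=0).round(1).tolist())
```

```text
t 41.5 pos [526.7 150.1 199.6] F [ 0.2 -1.1 -1.1] w 44.9 j [ 0.19  0.41  1.71 -0.    1.02 -1.36]
shift rows (tool axes now) [0.022 0.097 2.689] turn [-0.001  0.007 -0.021] shift after turn [0.02  0.097 2.689]
scene [344. 175.] 392 h 190.4 foot [529.2 150.3] span [42. 43.]
scene [369. 206.] 245 h 75.7 foot [614.9 198.7] span [41. 41.]
scene [344. 221.] 328 h 76.2 foot [615.8 100.7] span [40. 43.]
side [303. 179.] 667 h 186.0 foot [515.5 144.5] span [29. 60.]
panel [[461.8, 46.6, 86.6], [470.8, 100.3, 96.9], [476.0, 261.8, 101.4]]
```

Request:
carry_out(
  commands=[
    [[0,0.08,0.7,0,0,0],[0,0,0.7,0,0,0],[0,0,0.6,0,0,0],[0,0,0.45,0,0,0],[0,0,0.25,0,0,0]],
  ],
)

```text
t: 42.12
ee_pos: [526.3, 153.5, 90.0]
ee_rot: [0.01, 1.0, -0.0, -0.001]
ft_force: [-0.2, -1.6, -1.0]
width: 45.0
finger_force: 61.6
```

Request:
carry_out(
  commands=[
    [[0,0,0.05,0,0,0],[0,0,0,0,0,0],[0,0,0.03,0,0,0],[0,0,0,0,0,0],[0,0,0,0,0,0]],
  ],
)

```text
t: 42.53
ee_pos: [527.5, 154.5, 89.8]
ee_rot: [0.009, 1.0, 0.0, 0.002]
ft_force: [-0.3, 0.3, -1.4]
width: 44.8
finger_force: 61.6
```

Request:
carry_out(
  commands=[
    [[0,0,0.04,0,0,0],[0,0,0,0,0,0],[0,0,0,0,0,0]],
  ],
)

```text
t: 42.78
ee_pos: [527.1, 154.4, 87.4]
ee_rot: [0.009, 1.0, 0.0, 0.001]
ft_force: [-0.4, 0.1, -0.5]
width: 45.0
finger_force: 61.6
```

Request:
carry_out(
  commands=[
    [[0,0,0.04,0,0,0],[0,0,0,0,0,0],[0,0,0.03,0,0,0],[0,0,0,0,0,0],[0,0,0,0,0,0]],
  ],
)

```text
t: 43.2
ee_pos: [527.1, 154.4, 84.4]
ee_rot: [0.009, 1.0, 0.0, 0.001]
ft_force: [-0.5, 0.5, -0.0]
width: 44.9
finger_force: 61.6
```

Request:
carry_out(
  commands=[
    [[0,0,0.02,0,0,0],[0,0,0,0,0,0],[0,0,0,0,0,0],[0,0,0,0,0,0]],
  ],
)

```text
t: 43.53
ee_pos: [527.3, 154.4, 84.0]
ee_rot: [0.009, 1.0, 0.0, 0.001]
ft_force: [-1.1, 0.4, 4.3]
width: 44.9
finger_force: 62.2
```

Request:
carry_out(
  commands=[
    [[0,0,0,0,0,0],[0,0,0,0,0,0],[0,0,0,0,0,0],[0,0,0,0,0,0],[0,0,0,0,0,0]],
  ],
  claw=0.4,
)

```text
t: 43.95
ee_pos: [527.1, 154.4, 83.6]
ee_rot: [0.009, 1.0, 0.0, 0.001]
ft_force: [0.2, -0.3, -0.5]
width: 59.9
finger_force: 0.0
```

Request:
carry_out(
  commands=[
    [[0,0,-0.3,0,0,0],[0,0,-0.8,0,0,0],[0,0,-0.8,0,0,0],[0,0,-0.8,0,0,0],[0,0,-0.5,0,0,0]],
  ],
)

```text
t: 44.37
ee_pos: [527.5, 154.5, 215.8]
ee_rot: [0.009, 1.0, 0.001, 0.003]
ft_force: [-0.8, -0.3, 0.5]
width: 59.9
finger_force: 0.0
```

Request:
carry_out(
  commands=[
    [[0.9,0,0,0,0,0],[0.9,0,0,0,0,0],[0.9,0,0,0,0,0],[0.85,0,0,0,0,0],[0,0,0,0,0,0]],
  ],
  claw=-1,
)

```text
t: 44.78
ee_pos: [379.7, 156.6, 211.6]
ee_rot: [0.009, 1.0, -0.0, -0.001]
ft_force: [1.5, 0.4, 0.3]
width: 0.7
finger_force: 0.0
```

Request:
carry_out(
  commands=[
    [[0,0,0,0,0,0],[0,0,0,0,0,0],[0,0,0,0,0,0]],
  ],
)

```text
t: 45.03
ee_pos: [385.9, 157.0, 211.9]
ee_rot: [0.009, 1.0, 0.0, 0.001]
ft_force: [-0.1, 0.6, -0.4]
width: -0.1
finger_force: 0.0
```

Run:
```python
from h import *
plan([385,154,67],down(179)); bowls()
s=read_state();c=capture("wrist"); W=wcloud(c,s["ee_pos"],s["ee_rot"])
m=(W[...,2]>44)&(W[...,2]<66)&(W[...,0]>395)&(W[...,0]<455)&(W[...,1]>80)&(W[...,1]<220)
q=W[m]; print(len(q), np.percentile(q,[5,50,95],axis=0).round(1).tolist() if len(q) else "")
c=capture("side"); cv2.imwrite("pics/s8.png",cv2.resize(c["frame"][60:360,150:500],(700,600))[:,:,::-1])
```

```text
t 45.0 pos [385.9 157.  211.9] F [-0.1  0.6 -0.4] w -0.1 j [ 0.27  0.16  2.02 -0.    0.96 -1.28]
shift rows (tool axes now) [ 0.032 -0.078  3.623] turn [ 0.008  0.034 -0.012] shift after turn [ 0.022 -0.075  3.623]
scene [342. 195.] 399 h 75.7 foot [528.3 151.5] span [43. 41.]
scene [369. 206.] 323 h 75.7 foot [615. 198.] span [41. 40.]
scene [344. 221.] 316 h 75.4 foot [616.3 101.2] span [42. 41.]
side [303. 184.] 897 h 74.0 foot [567.1 152.2] span [131. 142.]
1586 [[422.9, 107.3, 57.0], [427.3, 158.1, 60.5], [449.1, 210.7, 62.3]]
```

View pics/s8.png

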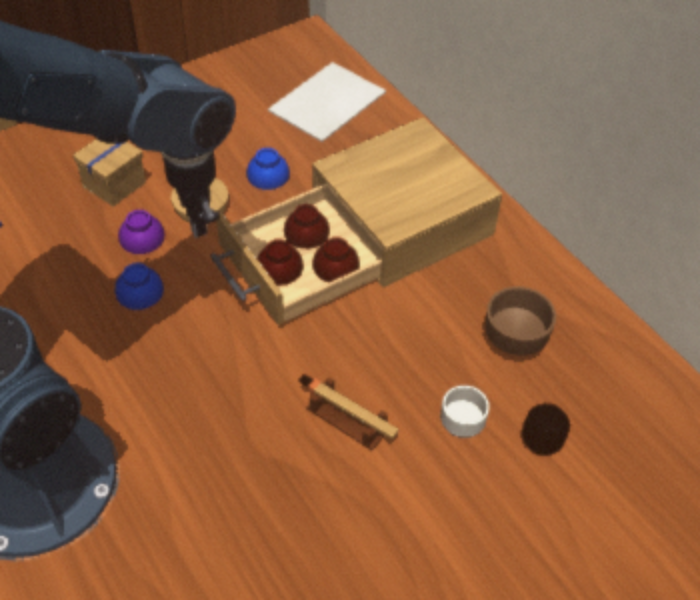

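Run:
```python
from h import *
for n,pts in(("side",[(219,203),(221,175)]),("scene",[(328,142),(364,138)])):
    c=dict(np.load(n+"0.npz"));P=cloud(c)
    for u,v in pts: print(n,P[v,u].round(0))
```

```text
side [291. 235.  37.]
side [354. 353.  36.]
scene [316. 239.  40.]
scene [374. 354.  43.]
```

Request:
carry_out(
  commands=[
    [[0,0,0.8,0,0,0],[0,0,0.8,0,0,0],[0,0,0.8,0,0,0],[0,0,0.8,0,0,0],[0,0,0.42,0,0,0]],
  ],
)

```text
t: 45.65
ee_pos: [384.1, 156.5, 63.7]
ee_rot: [0.009, 1.0, -0.0, -0.001]
ft_force: [-0.0, -0.3, 0.1]
width: 0.1
finger_force: 0.0
```

Request:
carry_out(
  commands=[
    [[0,0,0,0,0,0],[0,0,0,0,0,0],[-0.2,0,0,0,0,0],[-0.2,0,0,0,0,0],[-0.1,0,0,0,0,0]],
  ],
)

```text
t: 46.07
ee_pos: [407.5, 156.9, 68.0]
ee_rot: [0.009, 1.0, 0.001, 0.003]
ft_force: [-0.7, 0.5, -0.2]
width: 0.1
finger_force: 0.0
```

Request:
carry_out(
  commands=[
    [[-0.1,0,0,0,0,0],[-0.1,0,0,0,0,0],[-0.1,0,0,0,0,0],[-0.15,0,0,0,0,0],[-0.2,0,0,0,0,0]],
  ],
)

```text
t: 46.48
ee_pos: [431.2, 156.1, 66.7]
ee_rot: [0.009, 1.0, 0.0, 0.0]
ft_force: [-2.7, 0.3, 0.7]
width: -0.1
finger_force: 1.2
```

Request:
carry_out(
  commands=[
    [[-0.2,0,0,0,0,0],[-0.2,0,0,0,0,0],[-0.2,0,0,0,0,0],[-0.2,0,0,0,0,0],[-0.2,0,0,0,0,0]],
  ],
)

```text
t: 46.9
ee_pos: [472.0, 155.4, 66.7]
ee_rot: [0.009, 1.0, 0.0, 0.001]
ft_force: [-3.2, 0.1, 1.4]
width: 0.2
finger_force: 1.2
```

Request:
carry_out(
  commands=[
    [[-0.2,0,0,0,0,0],[-0.2,0,0,0,0,0],[-0.2,0,0,0,0,0],[-0.2,0,0,0,0,0],[-0.2,0,0,0,0,0]],
  ],
)

```text
t: 47.32
ee_pos: [511.8, 154.6, 66.8]
ee_rot: [0.009, 1.0, 0.0, 0.001]
ft_force: [-1.6, 1.0, 0.1]
width: -0.3
finger_force: 1.2
```

Request:
carry_out(
  commands=[
    [[-0.2,0,0,0,0,0],[-0.2,0,0,0,0,0],[-0.2,0,0,0,0,0],[-0.2,0,0,0,0,0],[-0.2,0,0,0,0,0]],
  ],
)

```text
t: 47.73
ee_pos: [551.9, 154.0, 66.8]
ee_rot: [0.009, 1.0, 0.0, 0.001]
ft_force: [-2.6, -0.8, -0.7]
width: 0.1
finger_force: 1.2
```

Request:
carry_out(
  commands=[
    [[-0.2,0,0,0,0,0],[-0.2,0,0,0,0,0],[-0.2,0,0,0,0,0],[-0.15,0,0,0,0,0],[-0.1,0,0,0,0,0]],
  ],
)

```text
t: 48.15
ee_pos: [586.0, 153.3, 67.0]
ee_rot: [0.009, 1.0, 0.0, 0.001]
ft_force: [-1.6, 0.5, -1.0]
width: -0.1
finger_force: 1.1
```

Request:
carry_out(
  commands=[
    [[-0.1,0,0,0,0,0],[-0.1,0,0,0,0,0],[-0.1,0,0,0,0,0],[-0.1,0,0,0,0,0],[0,0,0,0,0,0]],
  ],
)

```text
t: 48.57
ee_pos: [602.1, 153.1, 67.3]
ee_rot: [0.009, 1.0, 0.0, 0.002]
ft_force: [-0.2, -0.1, -0.7]
width: 0.1
finger_force: 0.0
```

Run:
```python
from h import *
plan([630,152,67],down(179))
c=capture("scene");P=cloud(c)
f=P[(P[...,0]>560)&(P[...,0]<668)&(P[...,1]>30)&(P[...,1]<280)&(P[...,2]>80)&(P[...,2]<103)]
if len(f): print("panel",np.percentile(f,[2,50,98],axis=0).round(1).tolist(),len(f))
```

```text
t 48.6 pos [602.1 153.1  67.3] F [-0.2 -0.1 -0.7] w 0.1 j [ 0.17  0.71  1.58  0.    0.85 -1.38]
shift rows (tool axes now) [-0.697 -0.014  0.008] turn [ 0.008  0.039 -0.009] shift after turn [-0.697 -0.015  0.006]
panel [[599.3, 45.0, 86.8], [658.3, 142.1, 98.0], [665.7, 254.9, 102.2]] 298
```

Request:
carry_out(
  commands=[
    [[-0.1,0,0,0,0,0],[-0.1,0,0,0,0,0],[-0.1,0,0,0,0,0],[-0.1,0,0,0,0,0],[0,0,0,0,0,0]],
  ],
)

```text
t: 49.03
ee_pos: [616.2, 152.8, 66.8]
ee_rot: [0.009, 1.0, 0.0, -0.001]
ft_force: [-9.3, 0.5, 5.1]
width: 0.0
finger_force: 4.6
```

Request:
carry_out(
  commands=[
    [[-0.05,0,0,0,0,0],[-0.05,0,0,0,0,0],[0,0,0,0,0,0]],
  ],
)

```text
t: 49.28
ee_pos: [616.7, 152.8, 66.6]
ee_rot: [0.009, 1.0, -0.0, -0.005]
ft_force: [-29.7, -0.4, 19.6]
width: 0.0
finger_force: 14.9
```

Request:
carry_out(
  commands=[
    [[0.2,0,0,0,0,0],[0.6,0,0,0,0,0],[0.9,0,0,0,0,0],[0.9,0,-0.3,0,0,0],[0,0,-0.9,0,0,0]],
  ],
)

```text
t: 49.7
ee_pos: [507.6, 153.6, 109.8]
ee_rot: [0.009, 1.0, -0.001, -0.007]
ft_force: [0.1, -0.4, -0.7]
width: -0.0
finger_force: 0.0
```

Request:
carry_out(
  commands=[
    [[0.9,0,-0.3,0,0,0],[0.9,0,-0.9,0,0,0],[0.5,0,-0.9,0,0,0],[0,0,-0.8,0,0,0],[0,0,0,0,0,0]],
  ],
)

```text
t: 50.12
ee_pos: [433.5, 156.9, 230.2]
ee_rot: [0.009, 1.0, 0.001, 0.006]
ft_force: [0.9, 0.2, 2.0]
width: 0.1
finger_force: 0.0
```

Run:
```python
from h import *
plan([450,152,200])
for n in("scene","side"):
    c=capture(n);P=cloud(c)
    f=P[(P[...,0]>600)&(P[...,0]<690)&(P[...,1]>60)&(P[...,1]<250)&(P[...,2]>40)&(P[...,2]<70)]
    g=P[(P[...,0]>560)&(P[...,0]<720)&(P[...,1]>60)&(P[...,1]<250)&(P[...,2]>85)&(P[...,2]<115)]
    print(n,"low",np.percentile(f,[2,25,50,75,98],axis=0).round(0).tolist() if len(f) else None,"min x high",np.percentile(g[:,0],[0,1,5,20]))
    if n=="side": cv2.imwrite("pics/end.png",cv2.resize(c["frame"][60:360,150:500],(700,600))[:,:,::-1])
bowls()
```

```text
t 50.1 pos [433.5 156.9 230.2] F [0.9 0.2 2. ] w 0.1 j [ 0.25  0.21  1.9  -0.    1.01 -1.31]
shift rows (tool axes now) [-0.406 -0.116  0.759] turn [0. 0. 0.] shift after turn [-0.406 -0.116  0.759]
scene low [[628.0, 95.0, 56.0], [632.0, 116.0, 59.0], [634.0, 150.0, 61.0], [637.0, 185.0, 63.0], [646.0, 207.0, 66.0]] min x high [668.69027239 670.09556705 672.6285865  680.26831921]
side low [[625.0, 67.0, 41.0], [634.0, 109.0, 52.0], [664.0, 149.0, 57.0], [667.0, 195.0, 61.0], [670.0, 243.0, 68.0]] min x high [662.2524656  664.21371283 666.36362928 669.87183774]
```

View pics/end.png

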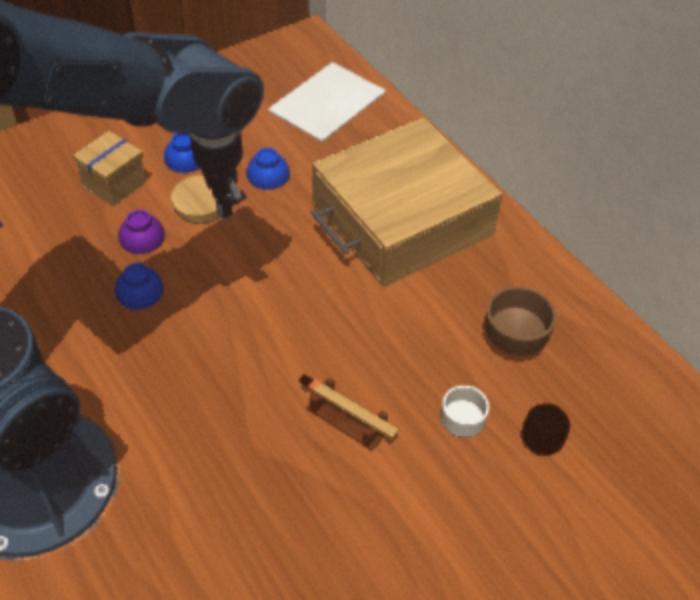

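```bash
python3 -c "
from bench import *
print(job_done())"
```

```text
the job is handed in; nothing more can be done
None
```

The job is handed in: the brush was dipped and dabbed in the foot recess of the work-stand bowl and is back on its rest, that bowl and the two lacquer bowls found on the table are mouth down in the drawer, and the drawer is pushed in to the stop with its front flush (the click itself I could not sense); I have not seen the judge's verdict.

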